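Charge a milling jar and check its fill

TASK

Charge the milling jar: tip every ball out of the scoops through the funnel into the jar, not touching the balls with the fingers, and set every scoop you empty back upright on the bench. Then take the funnel off and stand it upright on the bench, and check the fill by gently lowering the sprung gauge onto the jar, foot inside, until its crossbar sits centred on the rim and its foot is pushed up by the balls; hold it there for a second. Finally hang the gauge on its stand again; leave the petri dish and the tape roll where they are.

Things in the scene. Friction and masses are not known exactly. Their poses are not given: they have to be found in the camera images.
- jar: fixed steel jar, upright, outer diameter 66, inner diameter 57, height 90, inner floor 6 above the bench, on a round foot of diameter 100 and 6 thick; origin at the centre of its underside on the bench. Unlisted clutter stands only beyond x = 720, and where x is over 500 also to the right of y = -190
- jar_rim (a point): centre of the jar's mouth, level with the rim, 90 above the bench
- funnel: loose white plastic funnel, 140 g, z up; origin: centre of its spigot's lower end, 75 above the bench while in the jar. Spigot outer diameter 52, throat 46, length 15; then a collar (diameter 64) resting on the jar's rim; cone up to a rim of diameter 130 at z 71. Grip tabs on the rim at x = +67 and -67, 12 thick (x), 36 wide (y), from z 64 to z 112. It can stand on its spigot
- scoop_1: loose hooded scoop, 160 g, 118 long (x), 78 wide (y), z up; origin: centre of its underside; open mouth at -x. Its floor rises from the back to the lip (at x -59, 22 high), so level it keeps its balls (0 to 3) at the back; mouth down by 50 degrees they roll out. Hood over x -15 to 59, top 50 high; on it a black fin to grip: x -15 to 35, 12 thick (y), z 50 to 89
- scoop_2: loose hooded scoop, 160 g, 118 long (x), 78 wide (y), z up; origin: centre of its underside; open mouth at -x. Its floor rises from the back to the lip (at x -59, 22 high), so level it keeps its balls (0 to 3) at the back; mouth down by 50 degrees they roll out. Hood over x -15 to 59, top 50 high; on it a black fin to grip: x -15 to 35, 12 thick (y), z 50 to 89
- scoop_3: loose hooded scoop, 160 g, 118 long (x), 78 wide (y), z up; origin: centre of its underside; open mouth at -x. Its floor rises from the back to the lip (at x -59, 22 high), so level it keeps its balls (0 to 3) at the back; mouth down by 50 degrees they roll out. Hood over x -15 to 59, top 50 high; on it a black fin to grip: x -15 to 35, 12 thick (y), z 50 to 89
- ball_1a: loose white ceramic ball of diameter 22, 20 g, starts in scoop_1; origin at its centre. May be absent
- ball_1b: loose white ceramic ball of diameter 22, 20 g, starts in scoop_1; origin at its centre. May be absent
- ball_1c: loose white ceramic ball of diameter 22, 20 g, starts in scoop_1; origin at its centre. May be absent
- ball_2a: loose white ceramic ball of diameter 22, 20 g, starts in scoop_2; origin at its centre. May be absent
- ball_2b: loose white ceramic ball of diameter 22, 20 g, starts in scoop_2; origin at its centre. May be absent
- ball_2c: loose white ceramic ball of diameter 22, 20 g, starts in scoop_2; origin at its centre. May be absent
- ball_3a: loose white ceramic ball of diameter 22, 20 g, starts in scoop_3; origin at its centre. May be absent
- ball_3b: loose white ceramic ball of diameter 22, 20 g, starts in scoop_3; origin at its centre. May be absent
- ball_3c: loose white ceramic ball of diameter 22, 20 g, starts in scoop_3; origin at its centre. May be absent
- gauge: loose hand-held fill gauge, 290 g; origin: centre of the underside of its crossbar (26 x, 100 y, 10 z), z up. On the bar a flat grip block 14 thick (x), 44 wide (y), from z 10 to z 62. Below, a rod (diameter 8) carries a foot of diameter 32 whose underside is 80 below the bar when out. The bar's ends rest on the stand at the start
- gauge_foot (a joint): travel of the sprung foot: 0 fully out, 0.070 m fully pushed up into the gauge; a soft spring (under 1.5 N) pushes it out
- gauge_foot_tip (a point): centre of the underside of the gauge's foot
- gauge_stand: fixed stand: plate 90 (x) by 110 (y) by 8, with two uprights 34 (x) by 14 (y) at y = +39 and -39, tops 97 above the bench; origin at the centre of its underside; the gauge's bar lies across the two tops, its rod and foot hanging between them
- gauge_stand_top (a point): point midway between the tops of the two uprights, 97 above the bench; where the gauge's origin rests
- petri: bystander: loose closed glass petri dish, diameter 67, 16 high, origin at its underside
- tape: bystander: loose roll of tape lying flat, diameter 52, 19 high, origin at its underside
Mind the look-alikes: they are no part of the job. Leave any purple look-alike of the scoop_3 alone.

How it is judged:
On the way, in this order (a step that is already met when the one before it is completed fails the run):
1. all balls are in the jar, with the funnel still standing in it (horizontal distance between each of ball_1a, ball_1b, ball_1c, ball_2a, ball_2b, ball_2c, ball_3a, ball_3b, ball_3c and jar below 0.0285 m and height (world z) of each of ball_1a, ball_1b, ball_1c, ball_2a, ball_2b, ball_2c, ball_3a, ball_3b, ball_3c, funnel below 0.085 m and horizontal distance between funnel and jar below 0.008 m and height (world z) of funnel above 0.06 m), for 0.2 s.
2. the funnel stands upright on the bench (height (world z) of funnel below 0.01 m and angle between funnel's own z axis and vertical below 0.1 rad and contact force between funnel and the fingers below 0.2 N), for 0.2 s.
3. the gauge's bar sits centred on the jar's rim, its foot pushed up by the balls (horizontal distance between gauge and jar_rim below 0.01 m and z of gauge in the frame of jar_rim between -0.004 and 0.004 m and angle between gauge's own z axis and vertical below 0.08 rad and value of joint gauge_foot above 0.012 m), for 0.8 s.
At the end, for the whole second after the job is handed in: All balls lie in the jar; every scoop stands upright on the bench (tilt under 0.1 rad); the funnel stands upright on its spigot on the bench; the gauge hangs on its stand, within 12 mm of the middle and 5 mm of the height of the uprights' tops, level; all at rest and released (horizontal distance between each of ball_1a, ball_1b, ball_1c, ball_2a, ball_2b, ball_2c, ball_3a, ball_3b, ball_3c and jar below 0.0285 m and height (world z) of each of ball_1a, ball_1b, ball_1c, ball_2a, ball_2b, ball_2c, ball_3a, ball_3b, ball_3c below 0.085 m and angle between each of scoop_1, scoop_2, scoop_3, funnel's own z axis and vertical below 0.1 rad and height (world z) of each of scoop_1, scoop_2, scoop_3 below 0.012 m and height (world z) of funnel below 0.01 m and horizontal distance between gauge and gauge_stand_top below 0.012 m and z of gauge in the frame of gauge_stand_top between -0.005 and 0.005 m and angle between gauge's own z axis and vertical below 0.08 rad and linear speed of each of gauge, funnel below 0.02 m/s); the robot touches nothing.
It fails at once if the fingers touch a ball (contact force between any of ball_1a, ball_1b, ball_1c, ball_2a, ball_2b, ball_2c, ball_3a, ball_3b, ball_3c and the fingers above 0.3 N).
It fails at once if the petri dish or the tape roll is moved by more than 5 cm (distance of any of petri, tape from where it was at the start of the episode above 0.05 m).
It fails at once if the gauge is pressed hard onto the jar (contact force between gauge and jar above 30 N).
Of ball_1a, ball_1b, ball_1c, ball_2a, ball_2b, ball_2c, ball_3a, ball_3b, ball_3c only 4 to 8 are there at a start; the rules pass over those that are not, and their reading is None.
At some moment in a run one of scoop_1, scoop_2, scoop_3 may be knocked a few centimetres aside while the robot is not near it.
It also fails if it takes over 210 s, if anything falls off the work surface, if the arm or the gripper's body presses on something with over 40 N, if the wrist force passes 120 N, or if a joint passes its speed limit or range.

ROBOT

A 7-joint arm with a two-finger parallel gripper is mounted at the origin on a cart in front of the work surface, level with it; the furniture and walls round the work are solid. World frame = base frame: x ahead of the robot, y to its left, z up, the work surface at z = 0. Lengths are in m, angles in rad, forces in N, time in s.
With the tool pointing down it reaches from about 0.425 to 0.925 m from the base axis. Payload 6.8 kg.
Tool frame: the origin (TCP) lies midway between the tips of the shut fingers; the grasp point (between the pads) lies 19 mm behind it; z points along the fingers, y is the direction in which the jaws open and shut (so a half turn about z gives the same grasp; the last joint's range is limited). The gripper opens to 85 mm and grips with 20 to 120 N. Pads are 22 mm wide; open, the fingers measure 114 mm over their backs; the gripper's body (76 mm by 85 mm) begins 54 mm behind the grasp point. The pads swing forward as they close: fully open they stand 13 mm farther back than shut.
Start: joints at [1.193, 0.477, 0.022, 1.555, -0.011, 1.109, -0.083], TCP at [0.18, -0.651, 0.231] pointing down, gripper open.
Joint ranges: [-2.96, 2.96], [-0.34, 2.1], [-1.41, 1.46], [0.24, 2.44], [-1.37, 4.51], [0.17, 1.92], [-2.96, 2.96]. Speed limits (rad/s): [2.39, 2.39, 3.14, 3.14, 3.14, 3.14, 3.14].

INTERFACE

Orientations are given as a unit quaternion [w, x, y, z].
In Python, from station import bot gives the robot as it stands.
- The arm moves only by the shell command python3 -m jog 'ROWS' [FORCE]. ROWS is JSON, a list of rows, each a list of 3 entries, a list of its own where there are three numbers: the shift along the tool's x, y, z in mm, then the turn, a rotation vector about the tool's x, y, z in degrees, then the closure, from -1 (fully open) to 1 (shut). A call has 1 to 12 rows; each row shifts and turns the commanded pose from where the row before left it, along the tool's axes as they then stand; what a row does not reach is not made up. A row lasts 1/8 s, in which the tool goes at most 62.5 mm and 10.7 degrees, less where a joint would pass 70% of its speed; a pose out of reach is approached as far as the arm can. A call is refused whole if a number of a shift passes 62.5 or a number of a turn 10.7, either way. A call with a gripper value outside its range is refused whole. The fingers move at their own pace and stop on an object; FORCE is the grip in N (left out, the last holds). Time passes only in rows, so rows that do not move let the fingers close. It gives the time, the measured TCP pose, the force and the opening at its end, in the units of the state.
- bot.get_obs(): the state, without advancing time (a new reading comes with each control period).
- bot.read_camera(name): name is "scene" or "side" or "wrist"; returns (picture, depth): 480x640x3 uint8, red, green, blue; 480x640 float32, m along the optical axis (not along the pixel's ray), 0 where there is no reading.
- bot.camera_info(name): a dict with "fx", "fy", "cx", "cy" (pixels), "k1" (the pictures are not rectified: a ray, as slopes to the right and down, at radius r is drawn at 1 + k1 r^2 times it, then the intrinsics apply), "world_from_camera" (4x4, takes a point from camera to world coordinates); the wrist camera has in their place "mount" (4x4, takes a point from camera to tool coordinates, whose origin is the TCP and whose axes are the flange's). Camera axes: x right, y up, looking along -z (the intrinsics and any distortion apply to the point x, -y, -z); pixel columns grow to the right and rows downward; lengths in m; the calibration is good to about 2 mm. A picture is of the moment at which its call begins: read the wrist's pose just before it. camera_info takes no time and is no camera call.
- bot.hand_in(): hands the job in, once; it reports no verdict.
Trained networks look in the newest picture that a camera, given by its name, has taken for a name from the list of things; names that differ only in an ending like _2 or _b are one class to them, and where a whole thing is asked for, a point or a joint stands for the part that bears it (a point fixed in the world has none). Each returns a list of dicts, best first, with "score" (0 to 1); they miss things now and then, are a little off and sometimes report something else, mostly with a low value. They report only what shows in the picture. A call takes as long as a camera call. They do not tell look-alikes from the thing itself.
- bot.find_in(camera, thing): "xy" ([column, row] as shares, 0 to 1, of the picture: columns of its width, rows of its height, amid what is visible of it).
- bot.cut_out(camera, thing): "pixels" (480x640 bool, what is visible of it) and "xy" ([column, row] as shares, 0 to 1, of the picture: columns of its width, rows of its height, amid what is visible of it).
- bot.landmark_of(camera, thing): "xy" ([column, row] as shares, 0 to 1, of the picture: columns of its width, rows of its height: a listed point, or the origin of a listed thing).
The state is a dict: "t": time; "q": joint angles; "joint_vel": joint speeds; "joint_torque": joint torques, N m; "eef_pos": TCP position; "tool_rot": TCP orientation; "contact_force": force on the tool from outside, world axes, zero at the start; "torque": the same for the moment, N m; "gripper_width": opening from 0.0 (shut) to 1.0 (fully open).
Only numpy, scipy, OpenCV 4.12 (cv2) and the standard library are available. Lean on these libraries where they do the work, as an engineer would, in place of code of your own. Each camera call takes 0.05 s, during which the arm holds its last target.

## Working session

There is one attempt and no reset: what is moved stays moved. The work goes in short steps, Python scripts to look and compute and a shell command to move; the robot and the scene stay as the last step left them, time stands still between calls to the robot, and variables do not carry over. Pictures are saved under pics/ and viewed, and the job is handed in when it is done.

```bash
ls -la; mkdir -p pics
cat > h.py <<'E'
import numpy as np, cv2
from station import bot
from scipy.spatial.transform import Rotation as R
def wfc(name,obs=None):
    ci=bot.camera_info(name)
    if 'world_from_camera' in ci: return ci,np.array(ci['world_from_camera'])
    o=obs or bot.get_obs()
    T=np.eye(4);q=o['tool_rot'];T[:3,:3]=R.from_quat([q[1],q[2],q[3],q[0]]).as_matrix();T[:3,3]=o['eef_pos']
    return ci,T@np.array(ci['mount'])
def rays(name,uv,obs=None):
    ci,T=wfc(name,obs)
    uv=np.atleast_2d(np.array(uv,float))
    d=np.stack([(uv[:,0]-ci['cx'])/ci['fx'],(uv[:,1]-ci['cy'])/ci['fy']],1)
    s=d.copy()
    for _ in range(20): s=d/(1+ci['k1']*(s**2).sum(1,keepdims=True))
    c=np.stack([s[:,0],-s[:,1],-np.ones(len(s))],1)
    return T[:3,3],c@T[:3,:3].T
def atz(name,uv,z,obs=None):
    o,d=rays(name,uv,obs); k=(z-o[2])/d[:,2]; return o+d*k[:,None]
def cloud(name,depth,obs=None,mask=None):
    v,u=np.nonzero((depth>0) if mask is None else (mask&(depth>0)))
    o,d=rays(name,np.stack([u,v],1),obs)
    return o+d*depth[v,u][:,None],u,v
def proj(name,P,obs=None):
    ci,T=wfc(name,obs); P=np.atleast_2d(P)
    c=(P-T[:3,3])@T[:3,:3]; s=np.stack([c[:,0]/-c[:,2],-c[:,1]/-c[:,2]],1)
    s=s*(1+ci['k1']*(s**2).sum(1,keepdims=True))
    return np.stack([s[:,0]*ci['fx']+ci['cx'],s[:,1]*ci['fy']+ci['cy']],1)
def save(fn,rgb): cv2.imwrite('pics/'+fn,cv2.cvtColor(rgb,cv2.COLOR_RGB2BGR))
E
python3 - <<'E'
from h import *
o=bot.get_obs();print(o)
for n in ['scene','side','wrist']:
    ob=bot.get_obs()
    p,d=bot.read_camera(n);save(n+'0.png',p);np.savez('pics/'+n+'0.npz',p=p,d=d)
    print(n,{k:np.round(v,3).tolist() for k,v in bot.camera_info(n).items()})
E
```

```text
total 12
drwxr-xr-x  3 agent agent 4096 Dec  7 02:01 .
drwxr-xr-x 23 root  root  4096 Dec  7 02:00 ..
drwxr-xr-x  2 agent agent 4096 Dec  7 02:01 pics
{'t': 0.0, 'q': array([ 1.19288941,  0.47778427,  0.02232307,  1.55647227, -0.01150857,
        1.10928642, -0.08311507]), 'joint_vel': array([ 1.21349313e-03, -6.77758731e-05,  2.37657021e-03,  6.93400909e-05,
       -1.10483242e-03, -6.46293162e-05,  1.80584132e-03]), 'joint_torque': array([-3.87498221e-05, -5.96440673e+01,  1.60731085e+00, -2.81195712e+01,
        1.24438381e-02,  9.40502010e-03, -7.67038443e-06]), 'eef_pos': array([ 0.17975565, -0.65000305,  0.23032721]), 'tool_rot': array([-8.92946640e-04,  9.90912745e-01,  1.34503164e-01, -1.81753167e-04]), 'contact_force': array([ 0.25044955, -0.04472505,  0.87437245]), 'torque': array([ 0.02129812, -0.0439883 ,  0.02769409]), 'gripper_width': 0.9997975387566779}
scene {'fx': 440.731, 'fy': 440.731, 'cx': 312.753, 'cy': 235.925, 'k1': -0.02, 'world_from_camera': [[0.832, 0.324, -0.45, -0.148], [-0.555, 0.491, -0.672, -0.85], [0.003, 0.809, 0.588, 1.001], [0.0, 0.0, 0.0, 1.0]]}
side {'fx': 475.676, 'fy': 475.676, 'cx': 322.813, 'cy': 242.083, 'k1': -0.105, 'world_from_camera': [[0.891, 0.331, -0.311, 0.144], [-0.454, 0.667, -0.59, -0.596], [0.012, 0.667, 0.745, 1.067], [0.0, 0.0, 0.0, 1.0]]}
wrist {'fx': 419.228, 'fy': 419.228, 'cx': 328.049, 'cy': 244.997, 'k1': -0.09, 'mount': [[0.001, 0.956, 0.293, 0.075], [1.0, -0.001, 0.0, 0.0], [0.0, 0.293, -0.956, -0.142], [0.0, 0.0, 0.0, 1.0]]}
```

View pics/scene0.png

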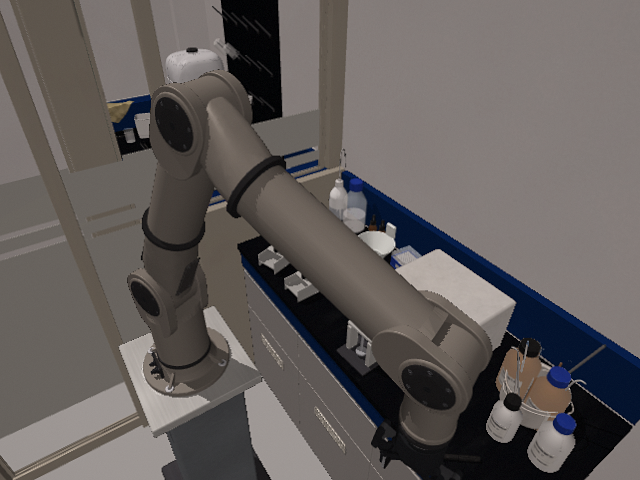

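View pics/side0.png

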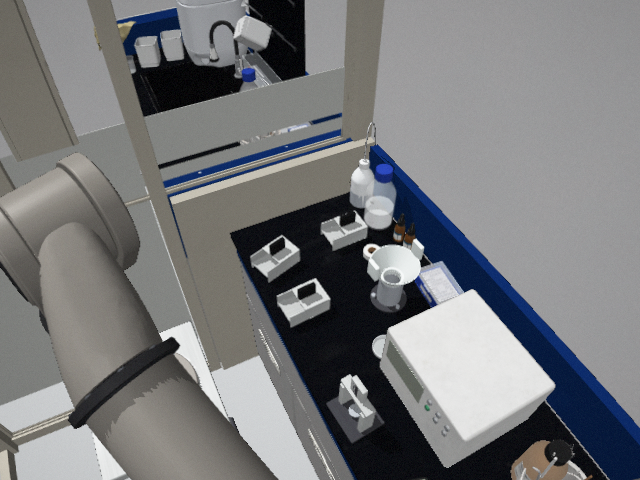

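View pics/wrist0.png

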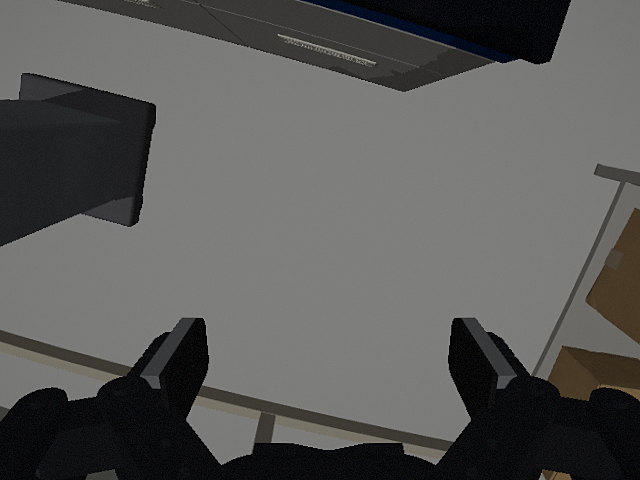

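Run:
```python
from h import *
z=np.load('pics/side0.npz');d=z['d'];p=z['p']
P,u,v=cloud('side',d)
m=(P[:,2]>-0.03)&(P[:,2]<0.3)&(P[:,0]>0.3)&(P[:,0]<1.0)&(abs(P[:,1])<0.65)
P=P[m];c=p[v[m],u[m]]
# topdown: 1mm px -> 700x1300 , scale 2mm
W,H=650,350*1
img=np.zeros((700//2*1,1300//2,3),np.uint8);img[:]=60
o=np.argsort(P[:,2])
r=((1.0-P[o,0])/0.002).astype(int);cc=((0.65-P[o,1])/0.002).astype(int)
img[r.clip(0,349),cc.clip(0,649)]=c[o]
img=cv2.resize(img,(800,431))
save('top0.png',img)
print(np.percentile(P[:,2],[5,50]))
big=cv2.resize(p[190:450,220:460],(800,867//1),interpolation=cv2.INTER_CUBIC)
save('sidecrop.png',cv2.resize(p[200:350,230:430],(800,600),interpolation=cv2.INTER_CUBIC))
save('sidecrop2.png',cv2.resize(p[320:470,300:500],(800,600),interpolation=cv2.INTER_CUBIC))
for n in ['scoop_1','funnel','gauge','petri','tape','jar','gauge_stand','ball_1a','jar_rim','gauge_stand_top']:
    for f in (bot.find_in,bot.landmark_of):
        try: print(n,f.__name__,[(np.round(np.array(x['xy'])*[640,480],1).tolist(),round(x['score'],2)) for x in f('side',n)][:6])
        except Exception as e: print(n,f.__name__,e)
```

```text
[-0.00255822  0.11626157]
scoop_1 call [([275.8, 257.1], 0.91), ([345.8, 231.5], 0.91), ([300.5, 302.6], 0.84)]
scoop_1 call [([301.3, 307.5], 0.96), ([343.8, 235.8], 0.76), ([277.6, 262.4], 0.74)]
funnel call [([396.7, 263.6], 0.8), ([390.2, 298.8], 0.24)]
funnel call [([392.3, 284.1], 0.75)]
gauge call [([355.1, 395.7], 0.98), ([348.1, 420.3], 0.27)]
gauge call [([353.4, 398.6], 0.89)]
petri call [([378.3, 343.3], 0.74), ([302.1, 301.7], 0.73)]
petri call [([384.7, 348.7], 0.67), ([277.5, 265.6], 0.41)]
tape call [([369.1, 247.0], 0.52)]
tape call [([371.4, 249.9], 0.73), ([276.5, 260.3], 0.65), ([302.0, 307.9], 0.2)]
jar call [([388.0, 295.7], 0.73)]
jar call [([386.6, 298.2], 0.81), ([392.4, 279.2], 0.19)]
gauge_stand call [([352.5, 421.0], 0.96)]
gauge_stand call [([358.0, 418.4], 0.95), ([391.6, 280.6], 0.51)]
ball_1a call []
ball_1a call [([379.6, 350.2], 0.39)]
jar_rim call [([391.1, 299.1], 0.96)]
jar_rim call [([395.7, 279.9], 0.73)]
gauge_stand_top call [([348.9, 419.9], 0.91), ([276.3, 257.3], 0.55), ([353.8, 411.1], 0.35), ([377.3, 345.5], 0.28)]
gauge_stand_top call [([356.2, 395.6], 0.84)]
```

View pics/top0.png

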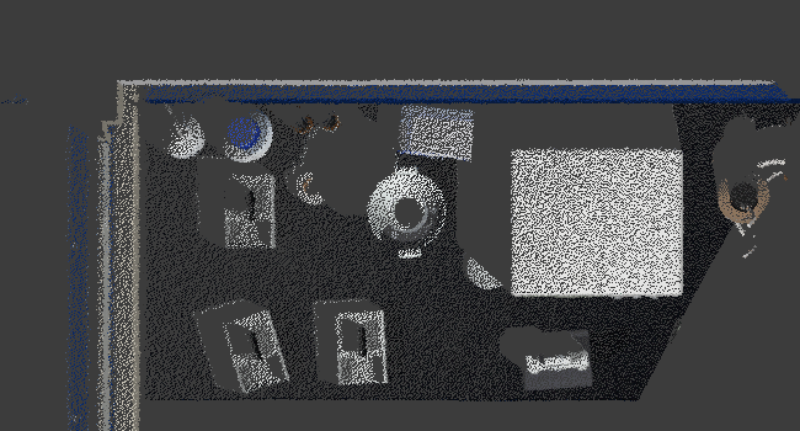

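View pics/sidecrop.png

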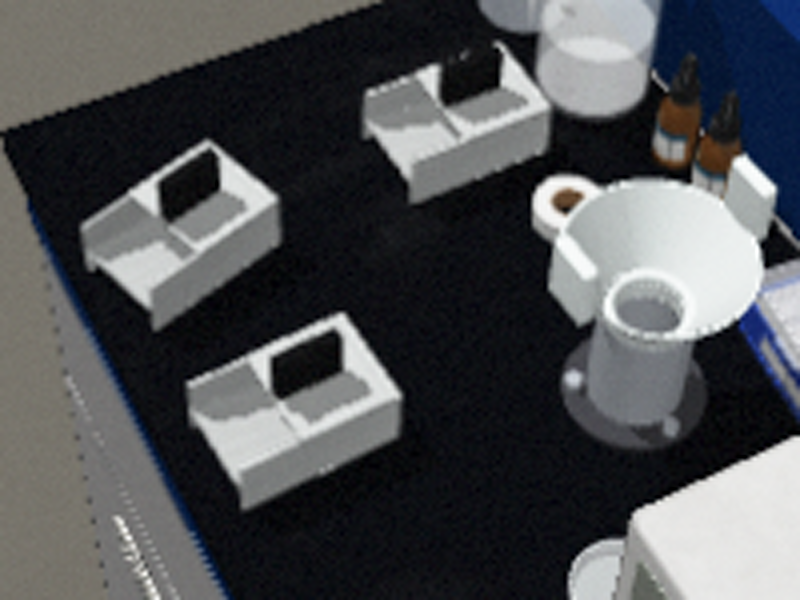

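View pics/sidecrop2.png

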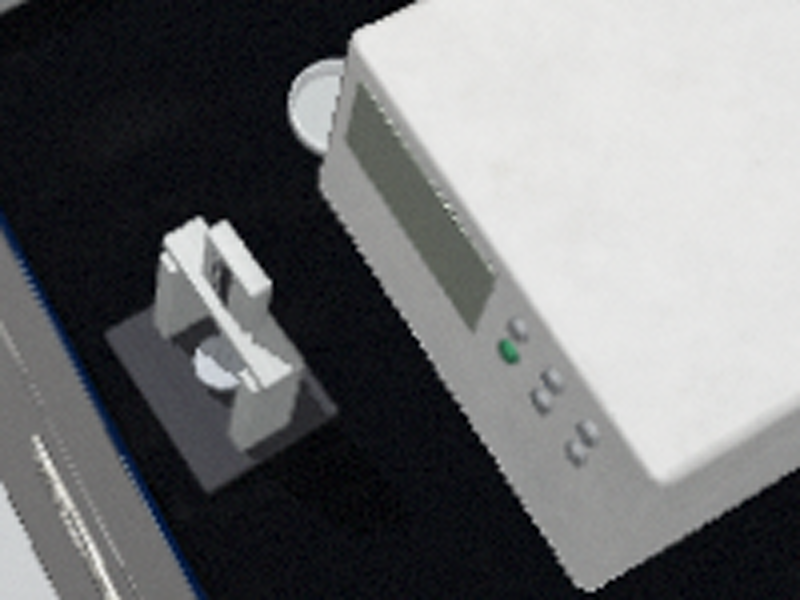

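Run:
```python
from h import *
z=np.load('pics/side0.npz');d=z['d'];p=z['p']
P,u,v=cloud('side',d); c=p[v,u].astype(int)
b=(P[:,0]>.4)&(P[:,0]<.6)&(abs(P[:,1])<.2)&(abs(P[:,2])<.02)&(c.sum(1)<90)
A=np.c_[P[b][:,:2],np.ones(b.sum())];print('bench',np.linalg.lstsq(A,P[b][:,2],rcond=None)[0],np.median(P[b][:,2]))
for nm,cx,cy in [('A',.432,.232),('B',.44,.062),('C',.656,.244)]:
    m=(np.hypot(P[:,0]-cx,P[:,1]-cy)<.085)&(P[:,2]>.057)&(P[:,2]<.1)
    Q=P[m]; dk=c[m].sum(1)<110
    F=Q[dk]; print(nm,len(F),'fin z',np.percentile(F[:,2],[5,95]).round(3))
    ctr,sz,ang=cv2.minAreaRect((F[:,:2]*1000).astype(np.float32)); print('  finrect',np.round(ctr,1),np.round(sz,1),round(ang,1))
    # body top: z 40-56 & white
    m=(np.hypot(P[:,0]-cx,P[:,1]-cy)<.085)&(P[:,2]>.04)&(P[:,2]<.057)&(c.sum(1)>110)
    H=P[m]; ctr,sz,ang=cv2.minAreaRect((H[:,:2]*1000).astype(np.float32)); print('  hood',np.median(H[:,2]).round(4),np.round(ctr,1),np.round(sz,1),round(ang,1))
# funnel rim, tabs
m=(np.hypot(P[:,0]-.656,P[:,1]+.013)<.1)&(P[:,2]>.15)&(P[:,2]<.2);Q=P[m];print('tabs',len(Q),Q[:,2].max())
for s in (1,-1):
    q=Q[(Q[:,0]-.656)*s>0]; 
    if len(q)>5: print(q.mean(0).round(4),q.min(0).round(4),q.max(0).round(4))
m=(abs(P[:,0]-.407)<.07)&(abs(P[:,1]+.255)<.08)
for a,bb in [(.09,.12),(.12,.18)]:
    q=P[m&(P[:,2]>a)&(P[:,2]<bb)];ctr,sz,ang=cv2.minAreaRect((q[:,:2]*1000).astype(np.float32)); print('gauge',a,np.round(ctr,1),np.round(sz,1),round(ang,1),q.max(0).round(3),len(q))
o=(P[:,0]>.55)&(P[:,0]<.7)&(P[:,1]<-.25)&(P[:,1]>-.4)&(P[:,2]>0); print('oven',np.median(P[o][:,2]))
m=(P[:,0]>.7)&(P[:,0]<.85)&(abs(P[:,1])<.35)&(P[:,2]>.02); print('back max', P[m][:,2].max())
```

```text
bench [ 0.00077606 -0.0028073  -0.0007253 ] -0.00029141751328465304
A 136 fin z [0.059 0.089]
  finrect [436.6 236.2] [47.4 14.6] 20.7
  hood 0.0486 [429.8 234.9] [117.3  81.2] 15.8
B 162 fin z [0.06 0.09]
  finrect [443.7  60.3] [46.7 10.2] 2.1
  hood 0.0491 [435.   64.1] [117.6  81.3] 3.0
C 138 fin z [0.06 0.09]
  finrect [664.4 242.3] [47.9 16.4] 5.5
  hood 0.0483 [668.8 244.4] [ 82.1 143.8] 90.0
tabs 330 0.18991888748178698
[ 0.7206 -0.0115  0.1728] [ 0.7156 -0.0289  0.1501] [0.7313 0.0104 0.1898]
[ 0.5861 -0.0188  0.1733] [ 0.5813 -0.0341  0.15  ] [0.5958 0.0015 0.1899]
gauge 0.09 [ 414.  -255.9] [ 34.9 101.9] 4.8 [ 0.435 -0.205  0.12 ] 477
gauge 0.12 [ 413.3 -256.2] [15.6 45. ] 4.0 [ 0.422 -0.234  0.163] 275
oven 0.18990463378057748
back max 0.2133824032229562
```

```bash
cat >> h.py <<'E'
def tool(o=None):
    o=o or bot.get_obs();q=o['tool_rot'];return np.array(o['eef_pos']),R.from_quat([q[1],q[2],q[3],q[0]])
def Rdown(yaw,tilt=0):
    # tool x toward yaw (deg), pointing down, then tilted so the tool points forward (mouth -x down)
    return R.from_euler('z',yaw,degrees=True)*R.from_euler('y',-tilt,degrees=True)*R.from_euler('x',180,degrees=True)
def goto(p,Rt=None,o=None):
    c,Rc=tool(o); 
    print('pos',(c*1000).round(1),'tool x yaw',np.degrees(np.arctan2(*Rc.as_matrix()[[1,0],0])).round(2),'axis z',Rc.as_matrix()[:,2].round(3))
    print('shift in tool mm',(Rc.inv().apply(np.array(p)-c)*1000).round(1), end=' ')
    if Rt is not None: 
        print('turn deg',np.degrees((Rc.inv()*Rt).as_rotvec()).round(2),'shift after turn',(Rt.inv().apply(np.array(p)-c)*1000).round(1))
    else: print()
E
python3 -m jog '[[[0,0,-50],[0,0,0],-1],[[0,0,-50],[0,0,0],-1],[[0,0,-50],[0,0,0],-1],[[0,0,-50],[0,0,0],-1],[[42,-27,0],[0,0,0],-1],[[42,-27,0],[0,0,0],-1],[[42,-27,0],[0,0,0],-1],[[42,-27,0],[0,0,0],-1],[[42,-27,0],[0,0,0],-1],[[42,-27,0],[0,0,0],-1],[[42,-27,0],[0,0,0],-1],[[42,-27,0],[0,0,0],-1]]'
python3 -c "
from h import *;print(bot.get_obs()['q'].round(2));goto([.4435,.0613,.3],Rdown(2.5))"
```

```text
t: 2.65
eef_pos: [0.447, -0.3516, 0.4315]
tool_rot: [0.0, 0.991, 0.134, 0.0]
contact_force: [1.2, 0.1, 0.7]
gripper_width: 1.0
[ 0.71  0.19 -0.18  1.51  0.03  1.44 -0.78]
pos [ 447.  -351.6  431.5] tool x yaw 15.45 axis z [ 0. -0. -1.]
shift in tool mm [ 106.5 -398.9  131.4] turn deg [ 0.03 -0.02 12.95] shift after turn [  14.5 -412.6  131.5]
```

```bash
python3 -m jog '[[[0,0,0],[0,0,6.5],-1],[[0,0,0],[0,0,6.5],-1],[[2,-52,0],[0,0,0],-1],[[2,-52,0],[0,0,0],-1],[[2,-52,16],[0,0,0],-1],[[2,-52,16],[0,0,0],-1],[[2,-52,16],[0,0,0],-1],[[2,-52,16],[0,0,0],-1],[[2,-52,30],[0,0,0],-1],[[2,-48,30],[0,0,0],-1],[[0,0,0],[0,0,0],-1]]'
python3 - <<'E'
from h import *
print(bot.get_obs()['q'].round(2))
o=bot.get_obs();p,d=bot.read_camera('wrist');save('w1.png',p);np.savez('pics/w1.npz',p=p,d=d)
import pickle;pickle.dump(o,open('pics/w1.pkl','wb'))
goto([.4435,.0613,.3],Rdown(2.5),o)
E
```

```text
t: 4.03
eef_pos: [0.4428, 0.0629, 0.3056]
tool_rot: [-0.0, 1.0, 0.025, -0.002]
contact_force: [-0.1, -0.3, -0.3]
gripper_width: 0.996
[ 0.26  0.06 -0.55  1.94  0.03  1.15 -1.83]
pos [442.8  62.9 305.6] tool x yaw 2.87 axis z [-0.003  0.001 -1.   ]
shift in tool mm [0.7 1.7 5.6] turn deg [-0.04  0.19  0.37] shift after turn [0.7 1.7 5.6]
```

View pics/w1.png

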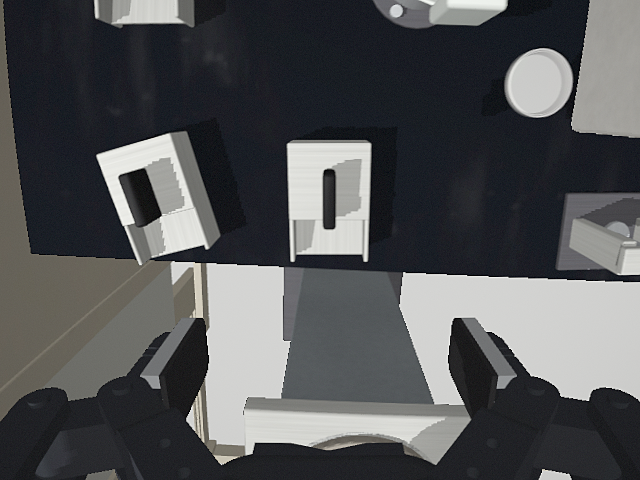

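```bash
cat >> h.py <<'E'
def fins(name,p,d,o,guess):
    P,u,v=cloud(name,d,o); c=p[v,u].astype(int)
    out={}
    for nm,(cx,cy) in guess.items():
        near=np.hypot(P[:,0]-cx,P[:,1]-cy)<.085
        m=near&(P[:,2]>.078)&(P[:,2]<.1)&(c.max(1)<70)
        if m.sum()<20: print(nm,'few',m.sum());continue
        F=P[m]; r=cv2.minAreaRect((F[:,:2]*1000).astype(np.float32))
        m=near&(P[:,2]>.04)&(P[:,2]<.057)&(c.max(1)>70)
        H=P[m]; r2=cv2.minAreaRect((H[:,:2]*1000).astype(np.float32))
        pc=F[:,:2]-F[:,:2].mean(0);w=np.linalg.svd(pc,full_matrices=False)[2][0];w=w*np.sign(w[0])
        print(nm,'fin',np.round(r[0],1),np.round(r[1],1),round(r[2],1),'pca yaw',np.degrees(np.arctan2(w[1],w[0])).round(1),'z',np.median(F[:,2]).round(4),'hood',np.round(r2[0],1),np.round(r2[1],1),round(r2[2],1),'z',np.median(H[:,2]).round(4))
E
python3 - <<'E'
from h import *
import pickle
z=np.load('pics/w1.npz');o=pickle.load(open('pics/w1.pkl','rb'))
fins('wrist',z['p'],z['d'],o,{'A':(.432,.232),'B':(.44,.062)})
E
```

```text
A fin [439.9 236.8] [48.7 11.1] 16.6 pca yaw 17.8 z 0.0874 hood [430.1 235.4] [117.8  79.2] 16.9 z 0.0491
B fin [446.9  63.1] [47.9  9.7] 3.1 pca yaw 3.1 z 0.0881 hood [436.6  62.5] [117.   78.1] 3.1 z 0.0492
```

```bash
python3 -m jog '[[[2,0,50],[0,0,0],-1],[[2,0,50],[0,0,0],-1],[[0,0,50],[0,0,0],-1],[[0,0,50],[0,0,0],-1],[[0,0,30],[0,0,0],-1],[[0,0,18],[0,0,0],-1],[[0,0,0],[0,0,0],-1],[[0,0,0],[0,0,0],-1]]'
python3 -c "
from h import *;goto([.4469,.0631,.057],Rdown(3.1))"
```

```text
t: 5.08
eef_pos: [0.4496, 0.059, 0.0602]
tool_rot: [0.0, 1.0, 0.021, 0.001]
contact_force: [-0.2, -0.3, 0.5]
gripper_width: 1.001
pos [449.6  59.   60.2] tool x yaw 2.38 axis z [ 0.002 -0.    -1.   ]
shift in tool mm [-2.6 -4.2  3.2] turn deg [ 0.02 -0.1  -0.72] shift after turn [-2.5 -4.2  3.2]
```

```bash
python3 -m jog '[[[-2.5,-4,3],[0,0,-0.7],-1],[[0,0,0],[0,0,0],-1],[[0,0,0],[0,0,0],1],[[0,0,0],[0,0,0],1],[[0,0,0],[0,0,0],1],[[0,0,0],[0,0,0],1],[[0,0,0],[0,0,0],1],[[0,0,0],[0,0,0],1]]' 70
python3 - <<'E'
from h import *
goto([.4469,.0631,.057],Rdown(3.1))
p,d=bot.read_camera('side');save('s2.png',p)
E
```

```text
t: 6.08
eef_pos: [0.4459, 0.0634, 0.0564]
tool_rot: [0.0, 1.0, 0.027, 0.0]
contact_force: [-1.0, -1.0, 1.4]
gripper_width: 0.129
pos [445.9  63.4  56.4] tool x yaw 3.15 axis z [ 0. -0. -1.]
shift in tool mm [ 1.   0.3 -0.6] turn deg [ 0.01 -0.    0.05] shift after turn [ 1.   0.3 -0.6]
```

View pics/s2.png

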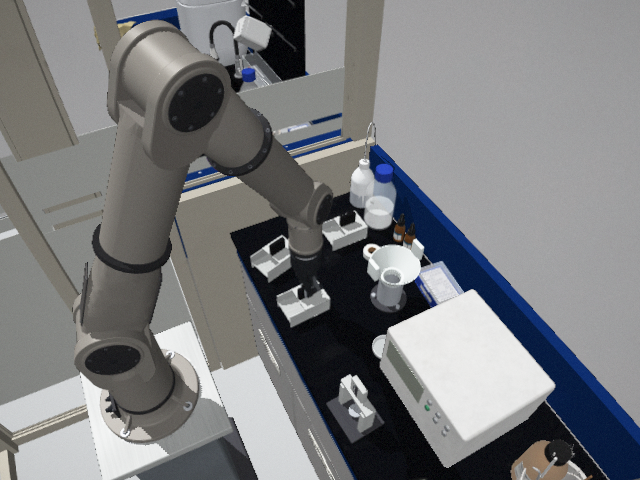

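```bash
python3 -m jog '[[[0,0,-12],[0,0,0],1],[[0,0,-30],[0,0,0],1],[[0,0,-50],[0,0,0],1],[[0,0,-50],[0,0,0],1],[[0,0,-50],[0,0,0],1],[[0,0,-40],[0,0,0],1],[[0,0,-22],[0,0,0],1]]'
python3 -m jog '[[[10,3,0],[0,0,0],1],[[20,6,0],[0,0,0],1],[[30,10,0],[0,0,0],1],[[32,10,0],[0,0,0],1],[[32,10,0],[0,0,0],1],[[32,10,0],[0,0,0],1],[[32,10,0],[0,0,0],1],[[32,10,0],[0,0,0],1],[[30,10,0],[0,0,0],1],[[20,7,0],[0,0,0],1],[[0,0,0],[0,0,0],1],[[0,0,0],[0,0,0],1]]'
python3 - <<'E'
from h import *
print(bot.get_obs()['q'].round(2))
goto([.738,-.0085,.294],Rdown(3.1))
p,d=bot.read_camera('side');save('s3.png',p);np.savez('pics/s3.npz',p=p,d=d)
p,d=bot.read_camera('scene');save('c3.png',p)
E
```

```text
t: 7.0
eef_pos: [0.446, 0.064, 0.3131]
tool_rot: [-0.0, 1.0, 0.028, 0.002]
contact_force: [0.3, -0.3, -2.8]
gripper_width: 0.128
t: 8.5
eef_pos: [0.7194, -0.0071, 0.3088]
tool_rot: [-0.0, 1.0, 0.028, -0.001]
contact_force: [0.2, 0.5, -0.8]
gripper_width: 0.127
[ 0.22  0.55 -0.47  1.31  0.25  1.35 -1.77]
pos [719.4  -7.1 308.8] tool x yaw 3.2 axis z [-0.003  0.    -1.   ]
shift in tool mm [18.6  2.5 14.7] turn deg [-0.03  0.14  0.1 ] shift after turn [18.5  2.5 14.8]
```

View pics/s3.png

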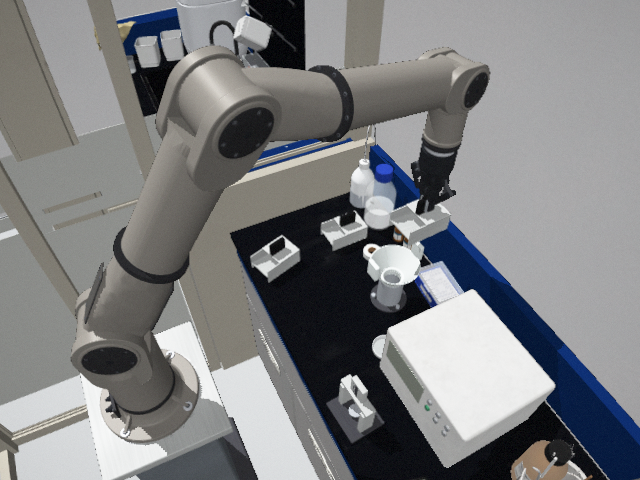

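View pics/c3.png

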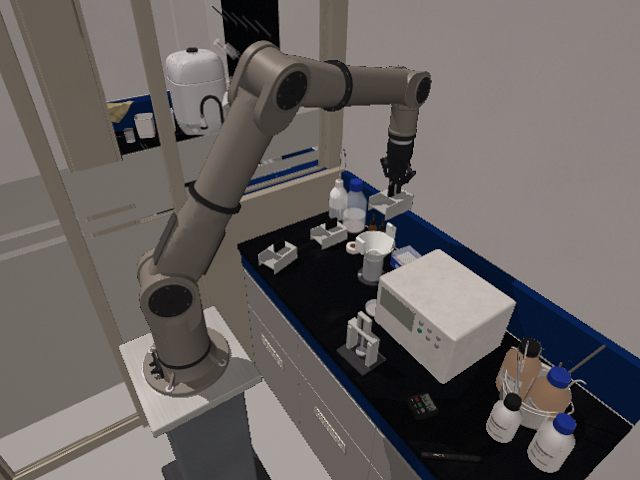

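```bash
python3 -m jog '[[[6,1,5],[0,0,0],1],[[12,1,10],[0,0,0],1],[[-3,0,-5.9],[0,5,0],1],[[-3,0,-5.9],[0,5,0],1],[[-3,0,15],[0,0,0],1],[[-3,0,20],[0,0,0],1],[[-2,0,10],[0,0,0],1],[[0,0,0],[0,0,0],1],[[0,0,0],[0,0,0],1]]'
python3 - <<'E'
from h import *
c,Rc=tool();M=Rc.as_matrix();lip=c-M[:,0]*.068+M[:,2]*.034
print('tcp',c,'lip',lip.round(4),'tilt',np.degrees(np.arcsin(M[2,0])))
d=lip-[.655,-.013,0];h=np.array([.9986,.0545]);print('lx',d[:2]@h,'ly',d[1]*h[0]-d[0]*h[1])
p,d=bot.read_camera('side');save('s4.png',p[150:350,300:500].repeat(3,0).repeat(3,1))
E
```

```text
t: 9.72
eef_pos: [0.7322, -0.0086, 0.2613]
tool_rot: [-0.003, 0.996, 0.028, 0.087]
contact_force: [0.1, 0.7, -1.5]
gripper_width: 0.13
tcp [ 0.73223185 -0.00858299  0.26128754] lip [ 0.6713 -0.0119  0.216 ] tilt 10.022041216025679
lx 0.016313743324027626 ly 0.00017016162196181815
```

View pics/s4.png

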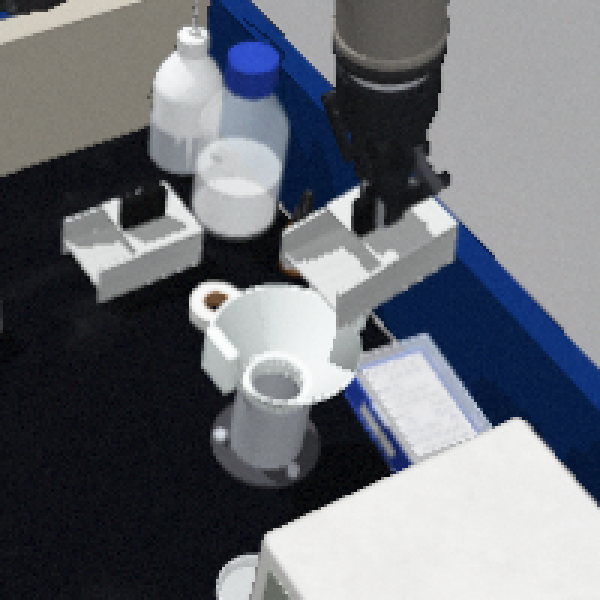

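```bash
python3 -m jog '[[[-2.4,0,-4.7],[0,4,0],1],[[-2.4,0,-4.7],[0,4,0],1],[[-2.4,0,-4.7],[0,4,0],1],[[-2.4,0,-4.7],[0,4,0],1],[[-2.4,0,-4.7],[0,4,0],1],[[-4.2,0,-1.8],[0,4,0],1],[[-4.2,0,-1.8],[0,4,0],1],[[-4.5,0,-2],[0,4,0],1],[[-4.7,0,-2],[0,4,0],1],[[-5,0,-2.4],[0,4,0],1],[[-5,0,-2.7],[0,4,0],1],[[-5,0,-2.9],[0,4,0],1]]'
python3 - <<'E'
from h import *
c,Rc=tool();M=Rc.as_matrix();lip=c-M[:,0]*.068+M[:,2]*.034
print('tcp',c,'lip',lip.round(4),'tilt',np.degrees(np.arcsin(M[2,0])))
d=lip-[.655,-.013,0];h=np.array([.9986,.0545]);print('lx',d[:2]@h,'ly',d[1]*h[0]-d[0]*h[1],bot.get_obs()['q'].round(2))
p,d=bot.read_camera('side');save('s5.png',p[150:350,300:500].repeat(3,0).repeat(3,1))
E
```

```text
t: 11.28
eef_pos: [0.6848, -0.0163, 0.2487]
tool_rot: [0.004, 0.926, 0.038, 0.376]
contact_force: [-0.3, 0.8, -6.7]
gripper_width: 0.13
tcp [ 0.6848284  -0.01633315  0.24869791] lip [ 0.66   -0.0205  0.177 ] tilt 44.14571992967242
lx 0.004564843643927965 ly -0.007780748498218048 [ 0.78  0.39 -1.02  2.08  1.5   0.36 -2.9 ]
```

View pics/s5.png

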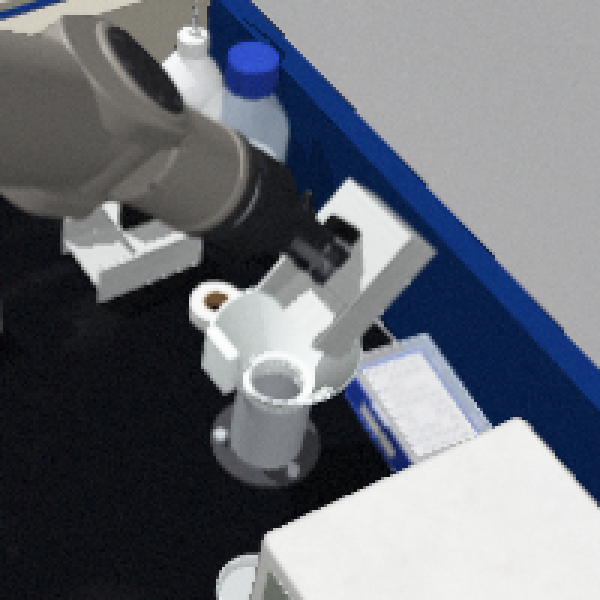

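```bash
cat > kin.py <<'E'
import numpy as np
from scipy.spatial.transform import Rotation as R
from scipy.optimize import least_squares
data=[([1.19288941,0.47778427,0.02232307,1.55647227,-0.01150857,1.10928642,-0.08311507],[0.17975565,-0.65000305,0.23032721],[-8.92946640e-04,9.90912745e-01,1.34503164e-01,-1.81753167e-04]),
([0.71,0.19,-0.18,1.51,0.03,1.44,-0.78],[0.447,-0.3516,0.4315],[0,.991,.134,0]),
([0.26,0.06,-0.55,1.94,0.03,1.15,-1.83],[0.4428,0.0629,0.3056],[0,1,.025,-.002]),
([0.22,0.55,-0.47,1.31,0.25,1.35,-1.77],[0.7194,-0.0071,0.3088],[0,1,.028,-.001]),
([0.78,0.39,-1.02,2.08,1.5,0.36,-2.9],[0.6848,-0.0163,0.2487],[0.004,.926,.038,.376])]
def fk(q,p,s):
    # p: base yaw, h, a,b,c, offsets dx(elbow) , final yaw
    rz=lambda t:R.from_euler('z',t); ry=lambda t:R.from_euler('y',t)
    T=rz(p[0]+s[0]*q[0]); x=np.array([0,0,p[1]])
    x=x+T.apply([p[6],0,0])
    T=T*ry(s[1]*q[1]); T=T*rz(s[2]*q[2]); x=x+T.apply([p[7],0,p[2]])
    T=T*ry(s[3]*q[3]); x=x+T.apply([p[8],0,0]); T=T*rz(s[4]*q[4]); x=x+T.apply([0,0,p[3]])
    T=T*ry(s[5]*q[5]); x=x+T.apply([p[9],0,0]); T=T*rz(p[5]+s[6]*q[6]); x=x+T.apply([0,0,p[4]])
    return x,T
def res(p,s):
    r=[]
    for q,x,w in data:
        X,T=fk(q,p,s); W=R.from_quat([w[1],w[2],w[3],w[0]])
        r+=list((X-np.array(x))*10)+list((W.inv()*T).as_rotvec())
    return np.array(r)
if __name__=='__main__':
    import itertools
    best=[]
    for s0,s2,s4,s6 in itertools.product([1,-1],repeat=4):
        s=[s0,1,s2,1,s4,1,s6]
        for b in (0,1.5,3.1,-1.5):
          for f in (0,1.5,3.1,-1.5):
            r=least_squares(res,[b,.3,.4,.4,.3,f,0,0,0,0],args=(s,),max_nfev=60)
            best.append((r.cost,s,r.x))
    best.sort(key=lambda t:t[0])
    for c,s,x in best[:3]: print(c,s,x.round(4))
    print(res(best[0][2],best[0][1]).reshape(-1,6).round(3))
    np.savez('kin.npz',p=best[0][2],s=best[0][1])
E
python3 kin.py; python3 -c "
from h import *;o=bot.get_obs();print(o['contact_force'],o['q'].round(3),o['eef_pos'])"
```

```text
0.035881061356089296 [-1, 1, -1, 1, -1, 1, -1] [-0.0948  0.2877  0.5466  0.4818  0.3225  1.4763 -0.0036 -0.014   0.0152
 -0.0094]
0.03588106135608938 [-1, 1, -1, 1, -1, 1, -1] [-0.0948  0.2877  0.5466  0.4818  0.3225  1.4763 -0.0036 -0.014   0.0152
 -0.0094]
0.035881061356089504 [-1, 1, -1, 1, -1, 1, -1] [-0.0948  0.2877  0.5466  0.4818  0.3225  1.4763 -0.0036 -0.014   0.0152
 -0.0094]
[[-0.034  0.055 -0.023  0.     0.     0.   ]
 [ 0.072  0.049 -0.026 -0.001  0.006  0.008]
 [ 0.041  0.177 -0.045  0.004  0.004  0.008]
 [ 0.02  -0.095  0.035 -0.005 -0.009  0.008]
 [-0.03  -0.053  0.059 -0.071 -0.005 -0.024]]
[ 0.39831343  1.723428   -4.07233192] [ 0.797  0.401 -1.044  2.085  1.501  0.362 -2.899] [ 0.68317166 -0.01556034  0.24505784]
```

Run:
```python
import kin
from h import *
o=bot.get_obs()
kin.data[4]=(o['q'],o['eef_pos'],o['tool_rot'])
z=np.load
best=None
s=[-1,1,-1,1,-1,1,-1]
r=least=kin.least_squares(kin.res,[-.09,.29,.55,.48,.32,1.47,0,0,0,0],args=(s,))
print(r.cost,r.x.round(4));print(kin.res(r.x,s).reshape(-1,6).round(3))
np.savez('kin.npz',p=r.x,s=s)
import pickle;pickle.dump(kin.data,open('kdata.pkl','wb'))
```

```text
0.034575457459239664 [-0.0947  0.2887  0.5468  0.483   0.3224  1.4768 -0.0028 -0.0131  0.0159
 -0.0067]
[[-0.033  0.057 -0.025  0.     0.     0.001]
 [ 0.073  0.048 -0.023 -0.001  0.006  0.008]
 [ 0.04   0.173 -0.043  0.004  0.004  0.008]
 [ 0.02  -0.096  0.034 -0.005 -0.009  0.009]
 [-0.028 -0.051  0.057 -0.065 -0.006 -0.026]]
```

```bash
cat > ik.py <<'E'
import kin,numpy as np
from scipy.optimize import least_squares
from scipy.spatial.transform import Rotation as R
z=np.load('kin.npz');P=z['p'];S=z['s']
lo=np.array([-2.96,-.34,-1.41,.24,-1.37,.17,-2.96]);hi=np.array([2.96,2.1,1.46,2.44,4.51,1.92,2.96])
def solve(x,Rt,q0s,w=.02):
    best=None
    mid=(lo+hi)/2;half=(hi-lo)/2
    for q0 in q0s:
        def f(q):
            X,T=kin.fk(q,P,S); 
            n=(q-mid)/half
            return np.r_[(X-x)*20,(T.inv()*Rt).as_rotvec()*4,w*np.maximum(0,abs(n)-.85)*20]
        r=least_squares(f,np.clip(q0,lo+.01,hi-.01),bounds=(lo,hi),max_nfev=80)
        e=np.linalg.norm(f(r.x)[:6]); m=(1-abs((r.x-mid)/half)).min()
        k=(e>.05, -m)
        if best is None or k<best[0]: best=(k,r.x,e,m)
    return best
def pose(C,yaw,tilt,lx,lz,gx=.068,gz=.034,flip=0):
    h=R.from_euler('z',yaw,degrees=True)
    B=h*R.from_euler('y',-tilt,degrees=True)
    lip=np.array([C[0],C[1],lz])+h.apply([lx,0,0])
    tcp=lip+B.apply([gx,0,gz])
    return tcp,B*R.from_euler('x',180,degrees=True)*R.from_euler('z',180*flip,degrees=True)
E
cat > t.py <<'E'
from ik import *
rng=np.random.default_rng(0)
q0s=[np.array([.8,.4,-1,2.1,1.5,.4,-2.5]),np.array([-.8,.4,1,2.1,-1,.4,0]),np.array([.2,.5,-.4,1.3,.2,1.3,-1.7]),np.array([.2,.5,-.4,1.3,.2,1.3,1.4])]+[rng.uniform(lo,hi) for _ in range(6)]
for flip in (0,1):
    for yaw in range(-180,180,30):
        r=[]
        for tilt in (0,30,60):
            x,Rt=pose([.655,-.013],yaw,tilt,.015,.19 if tilt>20 else .22,flip=flip)
            b=solve(x,Rt,q0s); r.append((round(b[2],2),round(b[3],2)))
            if tilt>0: q0s[-1]=b[1]
        print(flip,yaw,r,b[1].round(2))
E
python3 t.py
```

```text
0 -180 [(np.float64(0.0), np.float64(0.52)), (np.float64(0.0), np.float64(0.25)), (np.float64(1.43), np.float64(0.0))] [-0.11  0.79  0.05  1.14  0.    1.92  1.52]
0 -150 [(np.float64(0.0), np.float64(0.37)), (np.float64(0.0), np.float64(0.32)), (np.float64(0.67), np.float64(0.0))] [-0.66  1.02  0.88  1.12  0.    1.92  2.34]
0 -120 [(np.float64(0.0), np.float64(0.2)), (np.float64(0.0), np.float64(0.29)), (np.float64(0.0), np.float64(0.16))] [-0.73  0.93  0.7   1.24  0.32  1.72  2.49]
0 -90 [(np.float64(0.0), np.float64(0.15)), (np.float64(0.0), np.float64(0.21)), (np.float64(0.0), np.float64(0.24))] [-0.21  0.67 -0.36  1.56  1.1   1.66  2.24]
0 -60 [(np.float64(0.0), np.float64(0.24)), (np.float64(0.0), np.float64(0.15)), (np.float64(0.0), np.float64(0.22))] [ 0.    0.54 -0.62  1.89  1.45  1.37  2.31]
0 -30 [(np.float64(0.0), np.float64(0.32)), (np.float64(0.0), np.float64(0.18)), (np.float64(0.0), np.float64(0.26))] [-0.76  0.34  0.48  2.15  1.82  0.54  2.2 ]
0 0 [(np.float64(0.0), np.float64(0.45)), (np.float64(0.0), np.float64(0.34)), (np.float64(0.0), np.float64(0.18))] [-0.6   0.
[... 2077 characters left out ...]
oat64(0.0))] [ 1.07  0.54 -1.07  2.14  4.51  0.27 -2.26]
1 60 [(np.float64(0.0), np.float64(0.27)), (np.float64(0.0), np.float64(0.15)), (np.float64(0.0), np.float64(0.1))] [ 0.75  0.54 -0.56  1.87 -1.03  0.93 -2.68]
1 90 [(np.float64(0.0), np.float64(0.15)), (np.float64(0.0), np.float64(0.14)), (np.float64(0.0), np.float64(0.15))] [ 0.3   0.66  0.    1.54 -0.93  1.55 -2.51]
1 120 [(np.float64(0.0), np.float64(0.15)), (np.float64(0.0), np.float64(0.21)), (np.float64(0.0), np.float64(0.14))] [ 0.45  0.88 -0.47  1.21 -0.44  1.8  -2.55]
1 150 [(np.float64(0.0), np.float64(0.29)), (np.float64(0.0), np.float64(0.3)), (np.float64(0.76), np.float64(0.0))] [ 0.49  1.   -0.85  1.12 -0.    1.92 -2.48]
```

```bash
python3 -m jog '[[[14,0,-14],[0,0,0],1],[[14,0,-14],[0,0,0],1],[[3,0,5.9],[0,-5,0],1],[[3,0,5.9],[0,-5,0],1],[[3,0,5.9],[0,-5,0],1],[[3,0,5.9],[0,-5,0],1],[[3,0,5.9],[0,-5,0],1],[[3,0,5.9],[0,-5,0],1],[[3,0,5.9],[0,-5,0],1],[[3,0,5.9],[0,-5,0],1],[[0,0,0],[0,0,0],1],[[0,0,0],[0,0,0],1]]'
cat > st.py <<'E'
from h import *
import sys
flip=int(sys.argv[1]) if len(sys.argv)>1 else 0
o=bot.get_obs();c,Rc=tool(o);M=Rc.as_matrix();s=1-2*flip
hx=M[:,0]*s; lip=c-hx*.068+M[:,2]*.034
yaw=np.degrees(np.arctan2(hx[1],hx[0]));h=np.array([np.cos(np.radians(yaw)),np.sin(np.radians(yaw))])
d=lip-[.655,-.013,0]
print('t',o['t'],'tcp',c.round(4),'lip',lip.round(4),'tilt',np.degrees(np.arcsin(hx[2])).round(1),'roll',np.degrees(np.arcsin(M[2,1])).round(1),'head',yaw.round(1),'lx',(d[:2]@h).round(4),'ly',(d[1]*h[0]-d[0]*h[1]).round(4),'F',o['contact_force'].round(1),'q',o['q'].round(2))
E
python3 st.py
```

```text
t: 12.82
eef_pos: [0.7266, -0.0129, 0.2548]
tool_rot: [0.015, 0.999, 0.034, 0.035]
contact_force: [-0.8, 1.2, -2.1]
gripper_width: 0.133
t 12.825 tcp [ 0.7266 -0.0129  0.2548] lip [ 0.6613 -0.0185  0.2162] tilt 4.0 roll 1.8 head 4.0 lx 0.0059 ly -0.0059 F [-0.8  1.2 -2.1] q [ 0.56  0.74 -1.09  1.4   0.72  1.34 -2.06]
```

```bash
python3 -m jog '[[[0,0,-20],[0.9,-2,0],1],[[0,0,-20],[0.9,-2,0],1],[[0,0,0],[0,0,-8],1],[[0,0,0],[0,0,-10],1],[[0,0,0],[0,0,-10],1],[[0,0,0],[0,0,-10],1],[[0,0,0],[0,0,-10],1],[[0,0,0],[0,0,-10],1],[[0,0,0],[0,0,-10],1],[[0,0,0],[0,0,-10],1],[[0,0,0],[0,0,-8],1],[[0,0,0],[0,0,0],1]]'
python3 st.py
```

```text
t: 14.32
eef_pos: [0.7241, -0.0129, 0.295]
tool_rot: [0.0, 0.708, 0.706, -0.0]
contact_force: [0.0, 0.1, -0.0]
gripper_width: 0.129
t 14.325 tcp [ 0.7241 -0.0129  0.295 ] lip [ 0.7238 -0.0809  0.261 ] tilt -0.0 roll -0.0 head 89.8 lx -0.0677 ly -0.0691 F [ 0.   0.1 -0. ] q [ 0.61  0.87 -1.34  1.29  0.84  1.59 -0.6 ]
```

```bash
python3 -m jog '[[[10,-9,0],[0,0,0],1],[[20,-16,0],[0,0,0],1],[[29,-22,0],[0,0,0],1],[[20,-14,0],[0,0,0],1],[[9,-8,10],[0,0,0],1],[[0,0,25],[0,0,0],1],[[0,0,25],[0,0,0],1],[[0,0,7],[0,0,0],1],[[0,0,0],[0,0,0],1]]'
python3 st.py
python3 - <<'E'
from h import *
p,d=bot.read_camera('side');save('s6.png',p[150:350,300:500].repeat(3,0).repeat(3,1))
E
```

```text
t: 15.45
eef_pos: [0.6554, 0.0749, 0.2263]
tool_rot: [-0.001, 0.708, 0.706, -0.001]
contact_force: [-0.3, -0.1, -1.6]
gripper_width: 0.131
t 15.45 tcp [0.6554 0.0749 0.2263] lip [0.6551 0.0069 0.1923] tilt 0.0 roll -0.2 head 89.8 lx 0.0199 ly 0.0 F [-0.3 -0.1 -1.6] q [ 0.57  0.83 -1.32  1.54  0.81  1.41 -0.81]
```

View pics/s6.png

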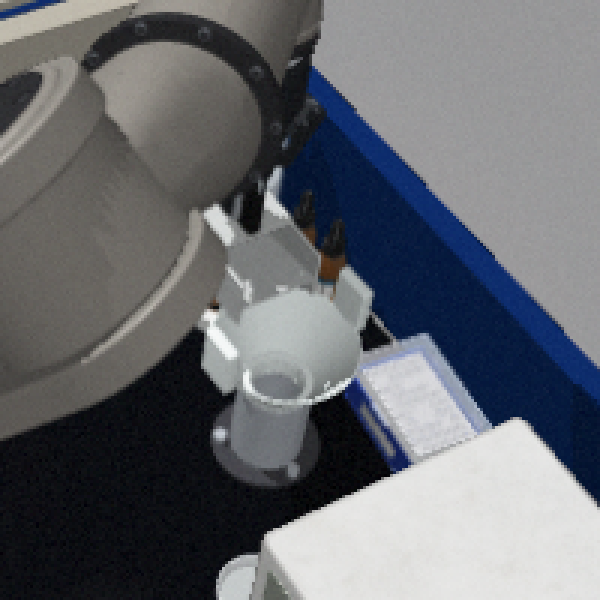

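```bash
python3 -m jog '[[[-2.4,0,-4.7],[0,4,0],1],[[-2.4,0,-4.7],[0,4,0],1],[[-2.4,0,-4.7],[0,4,0],1],[[-2.4,0,-4.7],[0,4,0],1],[[-2.4,0,-4.7],[0,4,0],1],[[-2.4,0,-4.7],[0,4,0],1],[[-2.4,0,-4.7],[0,4,0],1],[[-2.4,0,-4.7],[0,4,0],1]]'
python3 st.py
```

```text
t: 16.5
eef_pos: [0.6561, 0.0477, 0.2603]
tool_rot: [-0.195, 0.68, 0.679, 0.196]
contact_force: [-0.6, -0.0, -1.2]
gripper_width: 0.131
t 16.5 tcp [0.6561 0.0477 0.2603] lip [0.656  0.0081 0.1953] tilt 32.1 roll 0.0 head 89.9 lx 0.0211 ly -0.001 F [-0.6 -0.  -1.2] q [ 0.89  0.91 -1.39  1.54  0.38  1.18 -0.41]
```

```bash
python3 -m jog '[[[-2.4,0,-4.7],[0,4,0],1],[[-2.4,0,-4.7],[0,4,0],1],[[-2.4,0,-4.7],[0,4,0],1],[[-2.4,0,-4.7],[0,4,0],1],[[-2.4,0,-4.7],[0,4,0],1],[[-2.4,0,-4.7],[0,4,0],1],[[-2.4,0,-4.7],[0,4,0],1],[[0,0,0],[0,0,0],1]]'
python3 st.py
python3 - <<'E'
from h import *
for n in ['side','scene']:
    p,d=bot.read_camera(n);save('7'+n+'.png',p)
E
```

```text
t: 17.5
eef_pos: [0.6563, 0.0112, 0.2696]
tool_rot: [-0.353, 0.615, 0.61, 0.354]
contact_force: [0.7, 0.2, -1.3]
gripper_width: 0.132
t 17.5 tcp [0.6563 0.0112 0.2696] lip [0.6561 0.0066 0.1937] tilt 60.0 roll -0.2 head 89.4 lx 0.0196 ly -0.0009 F [ 0.7  0.2 -1.3] q [ 1.04  1.12 -1.39  1.5   0.05  1.16 -0.09]
```

View pics/7side.png

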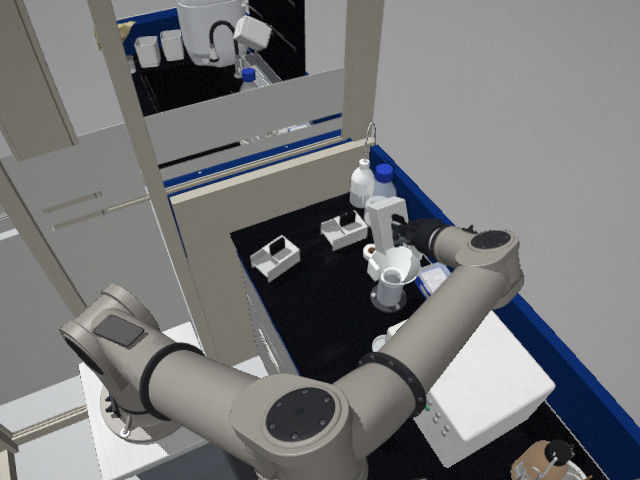

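View pics/7scene.png

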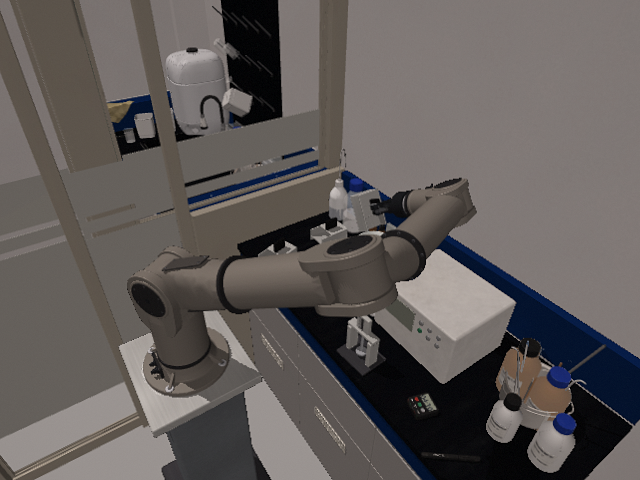

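```bash
python3 -m jog '[[[-2.4,0,-4.7],[0,4,0],1],[[2,0,0],[0,0,0],1],[[-2,0,0],[0,0,0],1],[[0,0,0],[0,0,0],1],[[0,0,0],[0,0,0],1]]'
python3 st.py
python3 - <<'E'
from h import *
p,d=bot.read_camera('side');save('s8.png',cv2.resize(p[190:310,330:450],(720,720)[:2],interpolation=cv2.INTER_CUBIC)[:600])
E
```

```text
t: 18.23
eef_pos: [0.6552, 0.0087, 0.2715]
tool_rot: [-0.375, 0.6, 0.599, 0.374]
contact_force: [0.3, -0.6, -1.2]
gripper_width: 0.127
t 18.225 tcp [0.6552 0.0087 0.2715] lip [0.6551 0.0094 0.1955] tilt 64.0 roll -0.1 head 89.8 lx 0.0224 ly -0.0 F [ 0.3 -0.6 -1.2] q [ 1.05  1.15 -1.39  1.5   0.    1.17 -0.05]
```

View pics/s8.png

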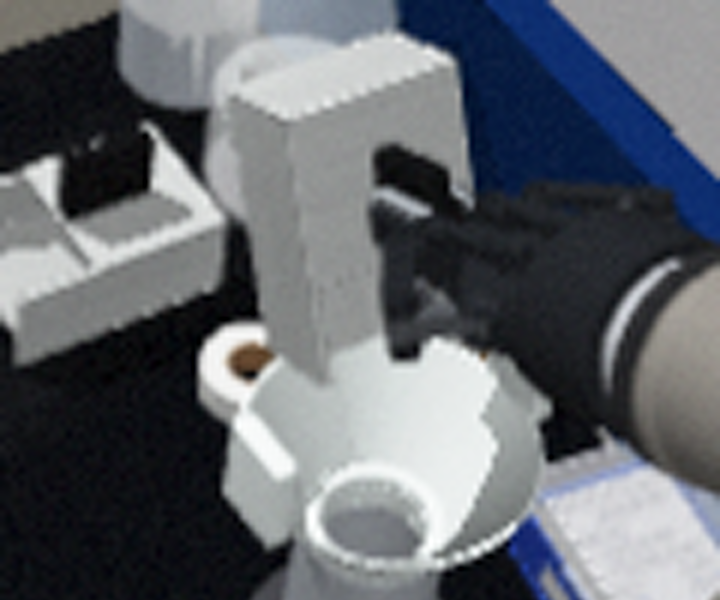

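```bash
python3 -m jog '[[[3.6,0,7.1],[0,-6,0],1],[[3.6,0,7.1],[0,-6,0],1],[[3.6,0,7.1],[0,-6,0],1],[[3.6,0,7.1],[0,-6,0],1],[[3.6,0,7.1],[0,-6,0],1],[[3.6,0,7.1],[0,-6,0],1],[[3.6,0,7.1],[0,-6,0],1],[[3.6,0,7.1],[0,-6,0],1],[[3.6,0,7.1],[0,-6,0],1],[[3.6,0,7.1],[0,-6,0],1],[[2.4,0,4.7],[0,-4,0],1],[[0,0,-30],[0,0,0],1]]'
python3 -m jog '[[[0,0,-30],[0,0,0],1],[[0,0,-10],[0,0,0],1]]'
python3 st.py; python3 -c "
from h import *;goto([.448,.0634,.0575],Rdown(90))"
```

```text
t: 19.77
eef_pos: [0.6529, 0.0822, 0.2612]
tool_rot: [-0.002, 0.706, 0.708, -0.003]
contact_force: [0.2, -0.3, -1.0]
gripper_width: 0.13
t: 20.02
eef_pos: [0.6557, 0.0807, 0.305]
tool_rot: [-0.0, 0.707, 0.707, 0.001]
contact_force: [0.9, 0.5, -1.4]
gripper_width: 0.127
t 20.025 tcp [0.6557 0.0807 0.305 ] lip [0.6556 0.0128 0.2709] tilt 0.1 roll 0.0 head 89.9 lx 0.0258 ly -0.0006 F [ 0.9  0.5 -1.4] q [ 0.43  0.58 -1.    1.45  0.49  1.37 -0.59]
pos [655.7  80.7 305. ] tool x yaw 89.95 axis z [ 0.     0.002 -1.   ]
shift in tool mm [ -17.9 -207.8  247.4] turn deg [ 0.03 -0.09 -0.05] shift after turn [ -17.3 -207.7  247.5]
```

```bash
python3 -m jog '[[[-3,-42,0],[0,0,0],1],[[-4,-42,0],[0,0,0],1],[[-4,-42,0],[0,0,0],1],[[-3,-42,20],[0,0,0],1],[[-3,-40,40],[0,0,0],1],[[0,0,55],[0,0,0],1],[[0,0,55],[0,0,0],1],[[0,0,45],[0,0,0],1],[[0,0,25],[0,0,0],1],[[0,0,0],[0,0,0],1],[[0,0,0],[0,0,0],1]]'
python3 st.py; python3 -c "
from h import *;goto([.448,.0634,.0575],Rdown(90))"
```

```text
t: 21.4
eef_pos: [0.4473, 0.0631, 0.0642]
tool_rot: [-0.001, 0.708, 0.706, -0.0]
contact_force: [-0.3, -0.6, -0.3]
gripper_width: 0.131
t 21.4 tcp [0.4473 0.0631 0.0642] lip [ 0.4472 -0.0049  0.0302] tilt 0.0 roll -0.1 head 89.9 lx 0.0078 ly 0.2078 F [-0.3 -0.6 -0.3] q [ 0.48  0.54 -0.92  2.16  0.65  0.74 -0.88]
pos [447.3  63.1  64.2] tool x yaw 89.9 axis z [-0.001  0.001 -1.   ]
shift in tool mm [0.3 0.7 6.7] turn deg [-0.06 -0.04 -0.1 ] shift after turn [0.3 0.7 6.7]
```

Lower the last 7 mm, open, rise.

```bash
python3 -m jog '[[[0,0,5],[0,0,0],1],[[0,0,2.5],[0,0,0],1],[[0,0,0],[0,0,0],1],[[0,0,0],[0,0,0],-1],[[0,0,0],[0,0,0],-1],[[0,0,0],[0,0,0],-1],[[0,0,0],[0,0,0],-1],[[0,0,-30],[0,0,0],-1],[[0,0,-60],[0,0,0],-1],[[0,0,-60],[0,0,0],-1],[[0,0,-60],[0,0,0],-1],[[0,0,-40],[0,0,0],-1]]'
python3 st.py
python3 - <<'E'
from h import *
import pickle
o=bot.get_obs();p,d=bot.read_camera('wrist');save('w9.png',p);np.savez('pics/w9.npz',p=p,d=d);pickle.dump(o,open('pics/w9.pkl','wb'))
fins('wrist',p,d,o,{'A':(.432,.232),'B':(.447,.053),'C':(.656,.244)})
p,d=bot.read_camera('side');save('s9.png',p)
fins('side',p,d,o,{'A':(.432,.232),'B':(.447,.053),'C':(.656,.244)})
E
```

```text
t: 22.9
eef_pos: [0.4479, 0.0632, 0.3085]
tool_rot: [0.0, 0.708, 0.707, 0.0]
contact_force: [0.4, -0.5, -0.1]
gripper_width: 1.0
t 22.9 tcp [0.4479 0.0632 0.3085] lip [ 0.4478 -0.0049  0.2745] tilt -0.0 roll 0.0 head 89.9 lx 0.0078 ly 0.2072 F [ 0.4 -0.5 -0.1] q [ 0.86  0.18 -1.24  1.9   0.19  1.18 -0.44]
A fin [426.6 228.6] [20.7  3.7] 5.1 pca yaw 9.6 z 0.0857 hood [436.3 214.9] [117.8  35.9] 16.5 z 0.0492
B fin [447.8  62.7] [10.6 48.2] 0.1 pca yaw -89.5 z 0.088 hood [448.3  52.8] [ 77.9 117.2] 0.1 z 0.0492
C fin [673.5 239.3] [31.5  1.2] 1.2 pca yaw 1.6 z 0.0811 hood [670.  225.4] [145.4  44.8] 5.4 z 0.0491
A fin [438.1 236.3] [48.4 14. ] 20.1 pca yaw 18.3 z 0.0866 hood [429.4 234.9] [118.4  82.8] 15.7 z 0.0487
B fin [445.4  60.6] [49.  11.9] 89.8 pca yaw 89.7 z 0.0872 hood [446.6  54.4] [ 79.4 118.9] 0.3 z 0.0492
C fin [664.4 244.3] [47.3 14.5] 5.0 pca yaw 3.0 z 0.0863 hood [669.3 244.7] [142.4  82.4] 1.1 z 0.0481
```

View pics/w9.png

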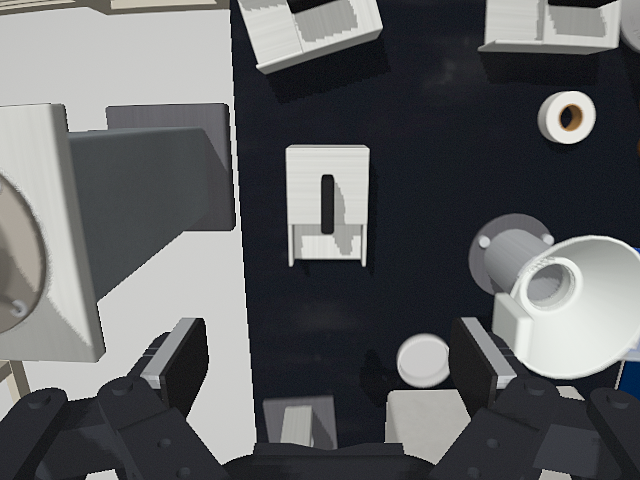

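View pics/s9.png

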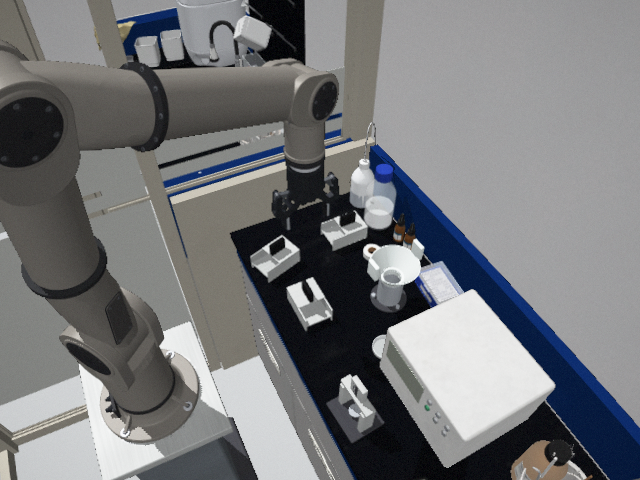

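```bash
python3 -m jog '[[[43,-2,0],[0,0,0],-1],[[43,-2,0],[0,0,0],-1],[[43,-2,0],[0,0,0],-1],[[43,-2,0],[0,0,0],-1],[[0,0,15],[0,0,10.4],-1],[[0,0,15],[0,0,10.4],-1],[[0,0,15],[0,0,10.4],-1],[[0,0,15],[0,0,10.4],-1],[[0,0,15],[0,0,10.4],-1],[[0,0,15],[0,0,10.4],-1],[[0,0,0],[0,0,10],-1],[[0,0,0],[0,0,0],-1]]'
python3 -m jog '[[[0,0,0],[0,0,0],-1]]'
python3 st.py
python3 - <<'E'
from h import *
import pickle
o=bot.get_obs();p,d=bot.read_camera('wrist');save('w10.png',p)
fins('wrist',p,d,o,{'A':(.432,.232)})
goto([.4395,.2367,.057],Rdown(17.5),o)
E
```

```text
t: 24.5
eef_pos: [0.439, 0.2345, 0.215]
tool_rot: [0.0, 0.988, 0.153, -0.002]
contact_force: [0.5, -0.1, -0.0]
gripper_width: 1.0
t: 24.62
eef_pos: [0.4394, 0.2347, 0.2156]
tool_rot: [-0.0, 0.988, 0.154, -0.001]
contact_force: [0.8, 0.3, 0.1]
gripper_width: 1.0
t 24.625 tcp [0.4394 0.2347 0.2156] lip [0.3745 0.214  0.1818] tilt -0.1 roll -0.0 head 17.7 lx -0.1982 ly 0.3015 F [0.8 0.3 0.1] q [ 0.13  0.32 -0.88  1.94  0.29  1.01 -2.15]
A fin [439.8 238.4] [49.4 10.9] 17.4 pca yaw 17.0 z 0.088 hood [430.1 235.5] [117.9  77.9] 17.0 z 0.0492
pos [439.4 234.7 215.6] tool x yaw 17.7 axis z [-0.002 -0.    -1.   ]
shift in tool mm [  1.1  -1.8 158.6] turn deg [-0.03  0.13  0.2 ] shift after turn [  0.7  -1.9 158.6]
```

View pics/w10.png

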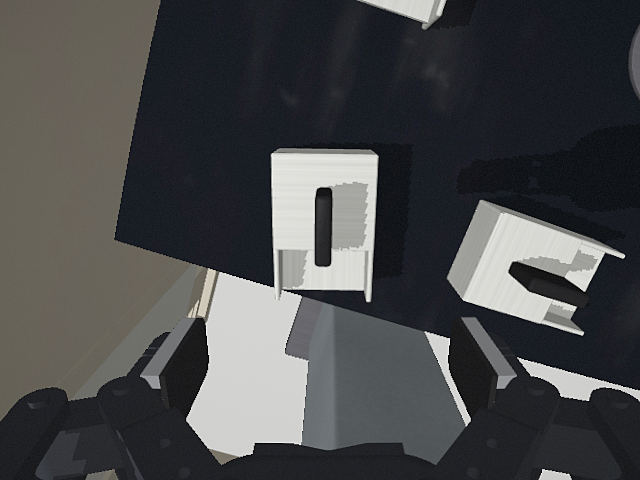

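```bash
python3 -m jog '[[[1,-1.5,50],[0,0,0],-1],[[0,-1.5,50],[0,0,0],-1],[[0,0,40],[0,0,0],-1],[[0,0,18],[0,0,-0.5],-1],[[0,0,0],[0,0,0],-1],[[0,0,0],[0,0,0],-1]]'
python3 -c "
from h import *;goto([.4398,.238,.057],Rdown(17.2))"
```

```text
t: 25.42
eef_pos: [0.4404, 0.2386, 0.0594]
tool_rot: [-0.001, 0.988, 0.156, 0.0]
contact_force: [0.2, 0.1, 0.5]
gripper_width: 1.002
pos [440.4 238.6  59.4] tool x yaw 18.0 axis z [ 0.     0.001 -1.   ]
shift in tool mm [-0.8  0.4  2.4] turn deg [-0.07 -0.03  0.8 ] shift after turn [-0.8  0.4  2.4]
```

```bash
python3 -m jog '[[[-0.8,0,2.4],[0,0,0.8],-1],[[0,0,0],[0,0,0],1],[[0,0,0],[0,0,0],1],[[0,0,0],[0,0,0],1],[[0,0,0],[0,0,0],1],[[0,0,0],[0,0,0],1],[[0,0,0],[0,0,0],1],[[0,0,-12],[0,0,0],1],[[0,0,-30],[0,0,0],1],[[0,0,-50],[0,0,0],1],[[0,0,-50],[0,0,0],1],[[0,0,-50],[0,0,0],1]]' 70
python3 st.py
python3 -m jog '[[[0,0,-40],[0,0,-4],1],[[0,0,-10],[0,0,-7],1],[[0,0,0],[0,0,-10],1],[[0,0,0],[0,0,-10],1],[[0,0,0],[0,0,-10],1],[[0,0,0],[0,0,-10],1],[[0,0,0],[0,0,-10],1],[[0,0,0],[0,0,-8],1],[[0,0,0],[0,0,-3.8],1],[[0,0,0],[0,0,0],1]]'
python3 st.py; python3 -c "
from h import *;goto([.655,.075,.227],Rdown(90))"
```

```text
t: 26.92
eef_pos: [0.4384, 0.2374, 0.2496]
tool_rot: [-0.0, 0.989, 0.15, -0.001]
contact_force: [1.8, 0.6, -2.6]
gripper_width: 0.132
t 26.925 tcp [0.4384 0.2374 0.2496] lip [0.3734 0.2172 0.2157] tilt -0.1 roll -0.0 head 17.2 lx -0.2009 ly 0.3033 F [ 1.8  0.6 -2.6] q [ 0.16  0.28 -0.91  1.9   0.25  1.08 -2.12]
t: 28.18
eef_pos: [0.4387, 0.2374, 0.2978]
tool_rot: [-0.001, 0.707, 0.707, -0.001]
contact_force: [0.5, -0.1, -2.5]
gripper_width: 0.131
t 28.175 tcp [0.4387 0.2374 0.2978] lip [0.4386 0.1693 0.2638] tilt -0.0 roll -0.1 head 90.0 lx 0.1822 ly 0.2166 F [ 0.5 -0.1 -2.5] q [ 0.36  0.31 -1.17  1.83  0.31  1.21 -0.9 ]
pos [438.7 237.4 297.8] tool x yaw 89.96 axis z [-0.002 -0.    -1.   ]
shift in tool mm [-162.2  216.6   70.3] turn deg [-0.13  0.02 -0.04] shift after turn [-162.4  216.3   70.8]
```

```bash
python3 -m jog '[[[-9,12,0],[0,0,0],1],[[-18,24,0],[0,0,0],1],[[-25,33,0],[0,0,0],1],[[-25,33,0],[0,0,0],1],[[-25,33,0],[0,0,0],1],[[-25,33,0],[0,0,0],1],[[-18,24,0],[0,0,0],1],[[-11,16,10],[0,0,0],1],[[-6,8,20],[0,0,0],1],[[0,0,25],[0,0,0],1],[[0,0,15],[0,0,0],1],[[0,0,0],[0,0,0],1]]'
python3 -m jog '[[[0,0,0],[0,0,0],1]]'
python3 st.py
```

```text
t: 29.68
eef_pos: [0.6537, 0.0757, 0.2255]
tool_rot: [-0.002, 0.707, 0.707, -0.002]
contact_force: [1.0, 0.1, -2.0]
gripper_width: 0.134
t: 29.8
eef_pos: [0.6551, 0.0762, 0.228]
tool_rot: [-0.0, 0.707, 0.707, -0.0]
contact_force: [-0.3, 0.8, -2.3]
gripper_width: 0.131
t 29.8 tcp [0.6551 0.0762 0.228 ] lip [0.6551 0.0082 0.194 ] tilt 0.0 roll -0.0 head 90.0 lx 0.0212 ly -0.0001 F [-0.3  0.8 -2.3] q [ 0.43  0.64 -0.97  1.55  0.55  1.25 -0.63]
```

```bash
python3 -m jog '[[[-2.4,0,-4.7],[0,4,0],1],[[-2.4,0,-4.7],[0,4,0],1],[[-2.4,0,-4.7],[0,4,0],1],[[-2.4,0,-4.7],[0,4,0],1],[[-2.4,0,-4.7],[0,4,0],1],[[-2.4,0,-4.7],[0,4,0],1],[[-2.4,0,-4.7],[0,4,0],1],[[-2.4,0,-4.7],[0,4,0],1]]'
python3 st.py
python3 -m jog '[[[-2.4,0,-4.7],[0,4,0],1],[[-2.4,0,-4.7],[0,4,0],1],[[-2.4,0,-4.7],[0,4,0],1],[[-2.4,0,-4.7],[0,4,0],1],[[-2.4,0,-4.7],[0,4,0],1],[[-2.4,0,-4.7],[0,4,0],1],[[-2.4,0,-4.7],[0,4,0],1],[[-2.4,0,-4.7],[0,4,0],1],[[2,0,0],[0,0,0],1],[[-2,0,0],[0,0,0],1],[[0,0,0],[0,0,0],1],[[0,0,0],[0,0,0],1]]'
python3 st.py
python3 - <<'E'
from h import *
p,d=bot.read_camera('side');save('s11.png',p)
E
```

```text
t: 30.8
eef_pos: [0.6557, 0.0477, 0.2601]
tool_rot: [-0.195, 0.68, 0.679, 0.196]
contact_force: [-0.1, 0.2, -1.9]
gripper_width: 0.129
t 30.8 tcp [0.6557 0.0477 0.2601] lip [0.6557 0.0081 0.1951] tilt 32.1 roll 0.0 head 90.0 lx 0.0211 ly -0.0007 F [-0.1  0.2 -1.9] q [ 0.84  0.8  -1.22  1.54  0.21  1.14 -0.28]
t: 32.3
eef_pos: [0.6549, 0.0089, 0.2713]
tool_rot: [-0.375, 0.6, 0.6, 0.374]
contact_force: [0.1, -0.4, -1.5]
gripper_width: 0.131
t 32.3 tcp [0.6549 0.0089 0.2713] lip [0.6549 0.0095 0.1953] tilt 63.9 roll -0.1 head 89.9 lx 0.0225 ly 0.0002 F [ 0.1 -0.4 -1.5] q [ 1.04  1.12 -1.35  1.5  -0.05  1.17 -0.01]
```

View pics/s11.png

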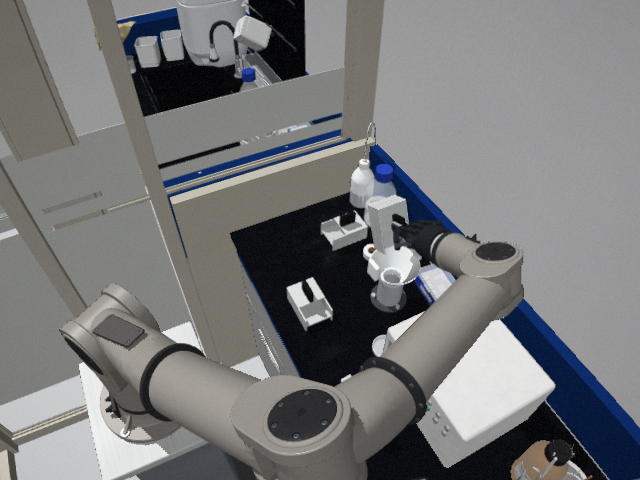

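```bash
python3 -m jog '[[[3.6,0,7.1],[0,-6,0],1],[[3.6,0,7.1],[0,-6,0],1],[[3.6,0,7.1],[0,-6,0],1],[[3.6,0,7.1],[0,-6,0],1],[[3.6,0,7.1],[0,-6,0],1],[[3.6,0,7.1],[0,-6,0],1],[[3.6,0,7.1],[0,-6,0],1],[[3.6,0,7.1],[0,-6,0],1],[[3.6,0,7.1],[0,-6,0],1],[[3.6,0,7.1],[0,-6,0],1],[[2.4,0,4.7],[0,-4,0],1],[[0,0,-30],[0,0,0],1]]'
python3 -m jog '[[[0,0,-30],[0,0,0],1],[[0,0,-10],[0,0,0],1]]'
python3 st.py; python3 -c "
from h import *;goto([.447,.24,.0585],Rdown(90))"
```

```text
t: 33.85
eef_pos: [0.6524, 0.0824, 0.261]
tool_rot: [-0.002, 0.705, 0.709, -0.003]
contact_force: [0.8, 0.1, -1.2]
gripper_width: 0.129
t: 34.1
eef_pos: [0.6552, 0.0809, 0.3049]
tool_rot: [-0.0, 0.707, 0.707, 0.001]
contact_force: [-0.1, 0.6, -2.0]
gripper_width: 0.126
t 34.1 tcp [0.6552 0.0809 0.3049] lip [0.6553 0.0129 0.2708] tilt 0.1 roll 0.0 head 90.1 lx 0.0259 ly -0.0004 F [-0.1  0.6 -2. ] q [ 0.41  0.56 -0.96  1.46  0.46  1.36 -0.57]
pos [655.2  80.9 304.9] tool x yaw 90.06 axis z [ 0.001  0.001 -1.   ]
shift in tool mm [ 159.  -208.3  246.4] turn deg [ 0.04 -0.08  0.06] shift after turn [ 159.1 -208.2  246.4]
```

```bash
python3 -m jog '[[[30,-42,0],[0,0,0],1],[[32,-42,0],[0,0,0],1],[[32,-42,0],[0,0,0],1],[[32,-42,15],[0,0,0],1],[[32,-40,40],[0,0,0],1],[[0,0,55],[0,0,0],1],[[0,0,55],[0,0,0],1],[[0,0,45],[0,0,0],1],[[0,0,28],[0,0,0],1],[[0,0,0],[0,0,0],1],[[0,0,0],[0,0,0],1]]'
python3 -c "
from h import *;goto([.447,.24,.0575],Rdown(90))"
```

```text
t: 35.48
eef_pos: [0.4484, 0.2368, 0.0676]
tool_rot: [-0.001, 0.707, 0.707, -0.0]
contact_force: [0.5, 0.2, -0.8]
gripper_width: 0.133
pos [448.4 236.8  67.6] tool x yaw 90.0 axis z [-0.001  0.001 -1.   ]
shift in tool mm [ 3.2 -1.4 10.1] turn deg [-0.07 -0.06 -0.  ] shift after turn [ 3.2 -1.4 10.1]
```

```bash
python3 -m jog '[[[0,0,7],[0,0,0],1],[[0,0,3],[0,0,0],1],[[0,0,0],[0,0,0],1],[[0,0,0],[0,0,0],-1],[[0,0,0],[0,0,0],-1],[[0,0,0],[0,0,0],-1],[[0,0,0],[0,0,0],-1],[[0,0,-30],[0,0,0],-1],[[0,0,-60],[0,0,0],-1],[[0,0,-60],[0,0,0],-1],[[0,0,-25],[0,0,0],-1]]'
python3 -m jog '[[[0,36,0],[0,0,0],-1],[[0,36,0],[0,0,10],-1],[[-6,36,0],[0,0,10],-1],[[-12,34,0],[0,0,10],-1],[[-18,31,0],[0,0,10],-1],[[-23,27,0],[0,0,10],-1],[[0,0,0],[0,0,10],-1],[[0,0,0],[0,0,10],-1],[[0,0,0],[0,0,10],-1],[[0,0,0],[0,0,6],-1],[[0,0,0],[0,0,0],-1],[[0,0,0],[0,0,0],-1]]'
python3 st.py
python3 - <<'E'
from h import *
o=bot.get_obs();p,d=bot.read_camera('wrist');save('w12.png',p)
fins('wrist',p,d,o,{'A':(.447,.23),'C':(.656,.244)})
goto([.6644,.243,.22],Rdown(4),o)
E
```

```text
t: 36.85
eef_pos: [0.4494, 0.2374, 0.2351]
tool_rot: [0.0, 0.707, 0.707, 0.001]
contact_force: [0.9, -0.6, -0.1]
gripper_width: 0.996
t: 38.35
eef_pos: [0.6064, 0.1351, 0.2313]
tool_rot: [-0.0, 0.999, 0.036, -0.001]
contact_force: [0.0, -0.1, -0.4]
gripper_width: 0.999
t 38.35 tcp [0.6064 0.1351 0.2313] lip [0.5385 0.1302 0.1974] tilt -0.1 roll -0.0 head 4.1 lx -0.106 ly 0.1512 F [ 0.  -0.1 -0.4] q [ 0.14  0.46 -0.63  1.66  0.29  1.12 -2.06]
A few 0
C fin [667.9 244.4] [49.4 12.1] 1.6 pca yaw 1.1 z 0.0877 hood [669.9 244.9] [142.1  78.8] 0.8 z 0.0491
pos [606.4 135.1 231.3] tool x yaw 4.12 axis z [-0.002  0.    -1.   ]
shift in tool mm [  65.7 -103.5   11.2] turn deg [-0.01  0.12  0.12] shift after turn [  65.4 -103.6   11.3]
```

View pics/w12.png

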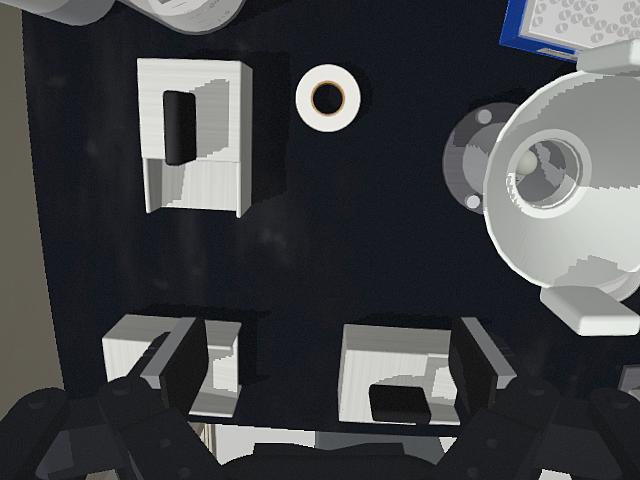

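```bash
python3 -m jog '[[[0,0,0],[0,0,-10.4],-1],[[0,0,0],[0,0,-10.4],-1],[[0,0,0],[0,0,-10.4],-1],[[0,0,0],[0,0,-10.4],-1],[[0,0,0],[0,0,-10.4],-1],[[0,0,0],[0,0,-10.4],-1],[[0,0,0],[0,0,-10.4],-1],[[0,0,0],[0,0,-10.4],-1],[[0,0,0],[0,0,-10.4],-1],[[0,0,0],[0,0,-10.4],-1],[[0,0,0],[0,0,-10.4],-1],[[0,0,0],[0,0,-10.4],-1]]'
python3 -m jog '[[[0,0,0],[0,0,-10.4],-1],[[0,0,0],[0,0,-10.4],-1],[[0,0,0],[0,0,-10.4],-1],[[0,0,0],[0,0,-10.4],-1],[[0,0,0],[0,0,-10.4],-1],[[0,0,0],[0,0,0],-1],[[0,0,0],[0,0,0],-1]]'
python3 st.py 1
python3 - <<'E'
from h import *
goto([.668,.2443,.2],Rdown(181.2))
E
```

```text
t: 39.9
eef_pos: [0.6066, 0.1347, 0.2314]
tool_rot: [-0.001, 0.429, 0.903, -0.0]
contact_force: [-0.2, 0.4, -0.7]
gripper_width: 0.999
t: 40.78
eef_pos: [0.6065, 0.1348, 0.2313]
tool_rot: [-0.001, -0.005, 1.0, 0.0]
contact_force: [0.1, -0.2, 1.0]
gripper_width: 1.001
t 40.775 tcp [0.6065 0.1348 0.2313] lip [0.5385 0.1341 0.1975] tilt -0.1 roll 0.0 head 0.6 lx -0.115 ly 0.1483 F [ 0.1 -0.2  1. ] q [ 0.51  0.74 -1.29  1.63  0.73  1.34  0.69]
pos [606.5 134.8 231.3] tool x yaw -179.4 axis z [-0.002  0.    -1.   ]
shift in tool mm [-62.7 108.8  31.2] turn deg [ 0.02 -0.11 -0.6 ] shift after turn [-63.7 108.2  31.3]
```

```bash
python3 -m jog '[[[-15.5,27,0],[0,0,-0.6],-1],[[-15.5,27,0],[0,0,0],-1],[[-15.5,27,0],[0,0,0],-1],[[-16,27.5,0],[0,0,0],-1],[[0,0,0],[0,0,0],-1],[[0,0,0],[0,0,0],-1]]'
python3 st.py 1
python3 - <<'E'
from h import *
o=bot.get_obs();p,d=bot.read_camera('wrist');save('w13.png',p)
fins('wrist',p,d,o,{'C':(.656,.244)})
goto([.668,.2443,.057],Rdown(181.2),o)
E
```

```text
t: 41.52
eef_pos: [0.6665, 0.2444, 0.2312]
tool_rot: [-0.001, -0.012, 1.0, -0.0]
contact_force: [0.2, 0.2, 0.4]
gripper_width: 0.999
t 41.525 tcp [0.6665 0.2444 0.2312] lip [0.5984 0.2428 0.1974] tilt -0.1 roll -0.0 head 1.3 lx -0.0507 ly 0.257 F [0.2 0.2 0.4] q [ 0.24  0.84 -1.21  1.4   0.78  1.42  0.63]
C fin [667.1 244.9] [48.3 10.8] 1.3 pca yaw 1.1 z 0.0879 hood [670.1 245.2] [141.8  77.7] 0.9 z 0.0491
pos [666.5 244.4 231.2] tool x yaw -178.68 axis z [-0.002 -0.001 -1.   ]
shift in tool mm [ -1.8  -0.  174.2] turn deg [-0.04 -0.11  0.12] shift after turn [-1.500e+00 -1.000e-01  1.742e+02]
```

View pics/w13.png

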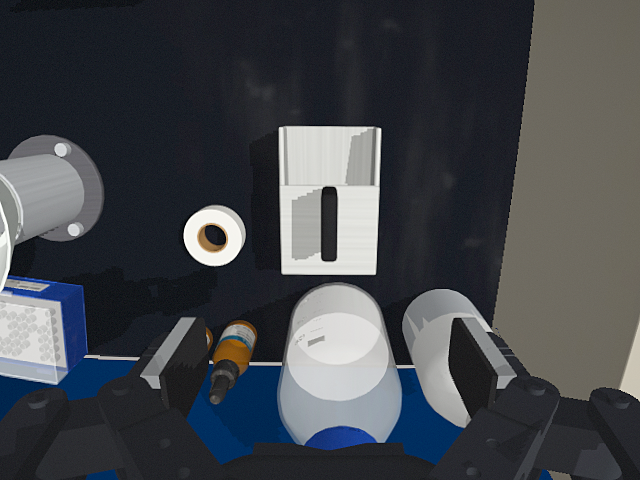

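Run:
```python
from h import *
for n in ['wrist','side']:
    o=bot.get_obs();p,d=bot.read_camera(n)
    P,u,v=cloud(n,d,o)
    m=(abs(P[:,1]-.245)<.06)&(P[:,0]>.69)&(P[:,0]<.9)
    for a,b in [(.06,.1),(.1,.14),(.14,.18),(.18,.23)]:
        q=P[m&(P[:,2]>a)&(P[:,2]<b)]
        if len(q): print(n,a,len(q),np.percentile(q[:,0],[0,1,5]).round(3),q[:,1].min().round(3),q[:,1].max().round(3))
```

```text
wrist 0.06 3302 [0.69 0.74 0.74] 0.185 0.305
wrist 0.1 5908 [0.74  0.74  0.741] 0.185 0.305
wrist 0.14 5895 [0.748 0.75  0.752] 0.218 0.292
wrist 0.18 898 [0.759 0.76  0.76 ] 0.234 0.274
side 0.06 418 [0.69  0.738 0.74 ] 0.185 0.279
side 0.1 564 [0.737 0.738 0.741] 0.185 0.288
side 0.14 811 [0.746 0.751 0.756] 0.185 0.305
side 0.18 663 [0.758 0.76  0.762] 0.185 0.305
```

```bash
python3 -m jog '[[[-1,0,50],[0,0,0],-1],[[0,0,50],[0,0,0],-1],[[0,0,45],[0,0,0],-1],[[0,0,26],[0,0,0],-1],[[0,0,0],[0,0,0],-1],[[0,0,0],[0,0,0],-1]]'
python3 -c "
from h import *;goto([.667,.2446,.057],Rdown(181.2))"
```

```text
t: 42.42
eef_pos: [0.6682, 0.2456, 0.0625]
tool_rot: [0.0, -0.012, 1.0, 0.001]
contact_force: [-0.5, 1.4, 0.5]
gripper_width: 1.002
pos [668.2 245.6  62.5] tool x yaw -178.64 axis z [ 0.     0.002 -1.   ]
shift in tool mm [ 1.2 -1.   5.5] turn deg [0.1  0.02 0.16] shift after turn [ 1.2 -1.   5.5]
```

```bash
python3 -m jog '[[[1,-1,5],[0,0,0],-1],[[0,0,0],[0,0,0],1],[[0,0,0],[0,0,0],1],[[0,0,0],[0,0,0],1],[[0,0,0],[0,0,0],1],[[0,0,0],[0,0,0],1],[[0,0,0],[0,0,0],1],[[0,0,-12],[0,0,0],1],[[0,0,-30],[0,0,0],1],[[0,0,-50],[0,0,0],1],[[0,0,-55],[0,0,0],1],[[0,0,-55],[0,0,0],1]]' 70
python3 -m jog '[[[0,0,-40],[0,0,4],1],[[0,0,-10],[0,0,7],1],[[0,0,0],[0,0,10],1],[[0,0,0],[0,0,10],1],[[0,0,0],[0,0,10],1],[[0,0,0],[0,0,10],1],[[0,0,0],[0,0,10],1],[[0,0,0],[0,0,10],1],[[0,0,0],[0,0,7],1],[[0,0,0],[0,0,3],1],[[0,0,0],[0,0,0],1]]'
python3 st.py 1
python3 - <<'E'
from h import *
h=np.array([np.cos(np.radians(-80)),np.sin(np.radians(-80)),0])
goto(np.array([.655,-.013,.27])+h*.09,Rdown(100))
E
```

```text
t: 43.92
eef_pos: [0.6664, 0.2441, 0.2616]
tool_rot: [-0.0, -0.012, 1.0, 0.001]
contact_force: [0.8, 0.0, -2.6]
gripper_width: 0.129
t: 45.3
eef_pos: [0.6663, 0.2446, 0.3095]
tool_rot: [-0.0, 0.64, 0.769, 0.0]
contact_force: [0.7, 1.1, -2.5]
gripper_width: 0.132
t 45.3 tcp [0.6663 0.2446 0.3095] lip [0.6539 0.3116 0.2756] tilt -0.1 roll 0.0 head -79.5 lx -0.3193 ly 0.058 F [ 0.7  1.1 -2.5] q [ 0.13  0.65 -0.96  1.32  0.53  1.43 -0.62]
pos [666.3 244.6 309.5] tool x yaw 100.49 axis z [-0.     0.001 -1.   ]
shift in tool mm [-341.3  -58.8   39.1] turn deg [ 0.   -0.07  0.49] shift after turn [-341.8  -55.9   39.5]
```

```bash
python3 -m jog '[[[-8,-1,0],[0,0,0],1],[[-16,-3,0],[0,0,0],1],[[-24,-4,0],[0,0,0],1],[[-32,-5,0],[0,0,0],1],[[-38,-6,0],[0,0,0],1],[[-38,-6,0],[0,0,0],1],[[-38,-7,0],[0,0,0],1],[[-38,-7,0],[0,0,0],1],[[-38,-6,0],[0,0,0],1],[[-32,-5,0],[0,0,0],1],[[-24,-4,0],[0,0,0],1],[[-16,-3,0],[0,0,0],1]]'
python3 -m jog '[[[0,0,15],[0,0,0],1],[[0,0,25],[0,0,0],1],[[0,0,22],[0,0,0],1],[[0,0,10],[0,0,0],1],[[0,0,0],[0,0,0],1],[[0,0,0],[0,0,0],1]]'
python3 st.py 1;python3 - <<'E'
from h import *
p,d=bot.read_camera('side');save('s14.png',p)
E
```

```text
t: 46.8
eef_pos: [0.6721, -0.1049, 0.3071]
tool_rot: [-0.001, 0.641, 0.768, -0.001]
contact_force: [0.1, 0.1, -1.3]
gripper_width: 0.133
t: 47.55
eef_pos: [0.6728, -0.1025, 0.2362]
tool_rot: [-0.0, 0.64, 0.768, -0.0]
contact_force: [0.2, 0.2, -2.1]
gripper_width: 0.131
t 47.55 tcp [ 0.6728 -0.1025  0.2362] lip [ 0.6605 -0.0356  0.2022] tilt -0.0 roll -0.0 head -79.6 lx 0.0232 ly 0.0014 F [ 0.2  0.2 -2.1] q [ 0.66  0.66 -0.94  1.49  0.54  1.28 -0.16]
```

View pics/s14.png

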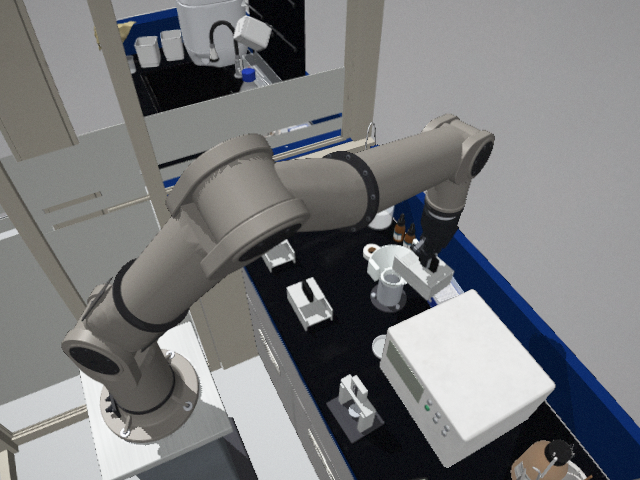

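```bash
python3 -m jog '[[[2.4,0,-4.7],[0,-4,0],1],[[2.4,0,-4.7],[0,-4,0],1],[[2.4,0,-4.7],[0,-4,0],1],[[2.4,0,-4.7],[0,-4,0],1],[[2.4,0,-4.7],[0,-4,0],1],[[2.4,0,-4.7],[0,-4,0],1],[[2.4,0,-4.7],[0,-4,0],1]]'
python3 st.py 1
```

```text
t: 48.48
eef_pos: [0.6686, -0.0794, 0.265]
tool_rot: [0.186, 0.621, 0.745, -0.155]
contact_force: [0.7, -0.1, -1.7]
gripper_width: 0.132
t 48.475 tcp [ 0.6686 -0.0794  0.265 ] lip [ 0.6607 -0.0361  0.203 ] tilt 28.1 roll 0.0 head -79.6 lx 0.0238 ly 0.0014 F [ 0.7 -0.1 -1.7] q [ 0.34  0.55 -0.79  1.6   0.88  1.38 -0.5 ]
```

```bash
python3 -m jog '[[[3.4,0,-2.9],[0,-4,0],1],[[3.4,0,-2.9],[0,-4,0],1],[[3.4,0,-2.9],[0,-4,0],1],[[3.4,0,-2.9],[0,-4,0],1],[[2.4,0,-4.7],[0,-4,0],1],[[2.4,0,-4.7],[0,-4,0],1],[[2.4,0,-4.7],[0,-4,0],1],[[2.4,0,-4.7],[0,-4,0],1],[[2.4,0,-4.7],[0,-4,0],1],[[-2,0,0],[0,0,0],1],[[2,0,0],[0,0,0],1],[[0,0,0],[0,0,0],1]]'
python3 -m jog '[[[0,0,0],[0,0,0],1],[[0,0,0],[0,0,0],1]]'
python3 st.py 1;python3 - <<'E'
from h import *
p,d=bot.read_camera('side');save('s15.png',p[150:350,300:500].repeat(3,0).repeat(3,1))
E
```

```text
t: 49.98
eef_pos: [0.6605, -0.0381, 0.2713]
tool_rot: [0.406, 0.543, 0.651, -0.339]
contact_force: [-0.9, -0.2, -1.4]
gripper_width: 0.13
t: 50.22
eef_pos: [0.6603, -0.0378, 0.2709]
tool_rot: [0.406, 0.543, 0.652, -0.34]
contact_force: [0.2, 0.3, -1.5]
gripper_width: 0.131
t 50.225 tcp [ 0.6603 -0.0378  0.2709] lip [ 0.6603 -0.0385  0.1949] tilt 64.0 roll -0.1 head -79.5 lx 0.026 ly 0.0006 F [ 0.2  0.3 -1.5] q [-0.07  0.68 -0.6   1.68  1.26  1.75 -0.88]
```

View pics/s15.png

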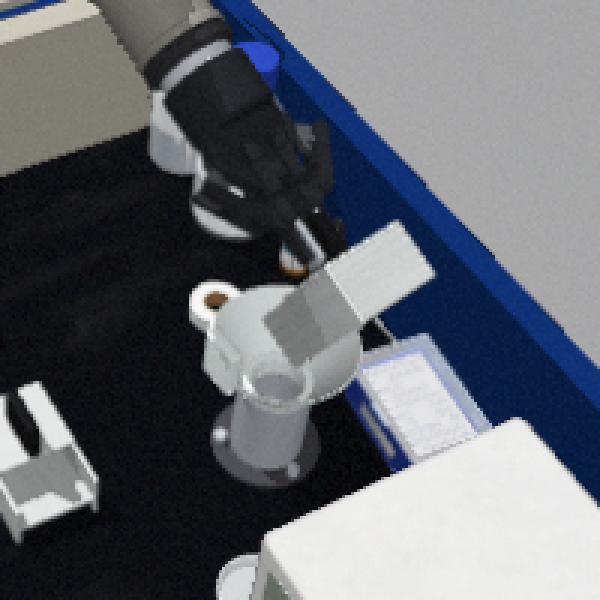

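```bash
python3 -m jog '[[[-3.6,0,7.1],[0,6,0],1],[[-3.6,0,7.1],[0,6,0],1],[[-3.6,0,7.1],[0,6,0],1],[[-3.6,0,7.1],[0,6,0],1],[[-3.6,0,7.1],[0,6,0],1],[[-3.6,0,7.1],[0,6,0],1],[[-3.6,0,7.1],[0,6,0],1],[[-3.6,0,7.1],[0,6,0],1],[[-3.6,0,7.1],[0,6,0],1],[[-3.6,0,7.1],[0,6,0],1],[[-2.4,0,4.7],[0,4,0],1],[[0,0,-30],[0,0,0],1]]'
python3 -m jog '[[[0,0,-30],[0,0,0],1],[[0,0,-10],[0,0,0],1]]'
python3 st.py 1; python3 -c "
from h import *;goto([.60,.26,.0585],Rdown(100))"
```

```text
t: 51.78
eef_pos: [0.6711, -0.1117, 0.2591]
tool_rot: [-0.003, 0.642, 0.767, -0.003]
contact_force: [-0.6, -0.8, -1.5]
gripper_width: 0.134
t: 52.02
eef_pos: [0.6737, -0.1074, 0.3045]
tool_rot: [0.0, 0.64, 0.768, -0.0]
contact_force: [-0.1, 0.2, -2.1]
gripper_width: 0.13
t 52.025 tcp [ 0.6737 -0.1074  0.3045] lip [ 0.6615 -0.0406  0.2705] tilt 0.0 roll 0.0 head -79.6 lx 0.0283 ly 0.0014 F [-0.1  0.2 -2.1] q [ 0.66  0.6  -0.95  1.4   0.49  1.38 -0.11]
pos [ 673.7 -107.4  304.5] tool x yaw 100.37 axis z [ 0.    -0.001 -1.   ]
shift in tool mm [374.9  -6.4 245.7] turn deg [0.01 0.05 0.37] shift after turn [374.6  -8.8 246. ]
```

```bash
python3 -m jog '[[[25,-1,0],[0,0,0],1],[[50,-1,0],[0,0,0],1],[[50,-1,0],[0,0,0],1],[[50,-1,0],[0,0,0],1],[[50,-1,0],[0,0,0],1],[[50,-1,0],[0,0,0],1],[[50,-1,0],[0,0,0],1],[[50,0,30],[0,0,0],1],[[0,0,50],[0,0,0],1],[[0,0,55],[0,0,0],1],[[0,0,55],[0,0,0],1],[[0,0,44],[0,0,0],1]]'
python3 -m jog '[[[0,0,0],[0,0,0],1],[[0,0,0],[0,0,0],1]]'
python3 -c "
from h import *;goto([.60,.26,.0575],Rdown(100))"
```

```text
t: 53.52
eef_pos: [0.5955, 0.2603, 0.0653]
tool_rot: [-0.002, 0.639, 0.769, -0.002]
contact_force: [1.0, -0.7, -1.4]
gripper_width: 0.128
t: 53.78
eef_pos: [0.5982, 0.2617, 0.0703]
tool_rot: [-0.001, 0.64, 0.769, 0.0]
contact_force: [-0.2, 0.2, -1.0]
gripper_width: 0.133
pos [598.2 261.7  70.3] tool x yaw 100.44 axis z [-0.001  0.001 -1.   ]
shift in tool mm [-2.   1.5 12.8] turn deg [-0.04 -0.09  0.44] shift after turn [-2.   1.5 12.8]
```

```bash
python3 -m jog '[[[0,0,8],[0,0,0],1],[[0,0,4.5],[0,0,0],1],[[0,0,0],[0,0,0],1],[[0,0,0],[0,0,0],-1],[[0,0,0],[0,0,0],-1],[[0,0,0],[0,0,0],-1],[[0,0,0],[0,0,0],-1],[[0,0,-30],[0,0,0],-1],[[0,0,-60],[0,0,0],-1],[[0,0,-60],[0,0,0],-1],[[0,0,-60],[0,0,0],-1],[[0,0,-60],[0,0,0],-1]]'
python3 -m jog '[[[-45,0,0],[0,0,0],-1],[[-45,0,0],[0,0,0],-1],[[-45,0,0],[0,0,0],-1],[[0,0,0],[0,0,0],-1]]'
python3 st.py 1
python3 - <<'E'
from h import *
o=bot.get_obs();p,d=bot.read_camera('wrist');save('w16.png',p);np.savez('pics/w16.npz',p=p,d=d)
import pickle;pickle.dump(o,open('pics/w16.pkl','wb'))
p,d=bot.read_camera('side');save('s16.png',p)
E
```

```text
t: 55.28
eef_pos: [0.5984, 0.2602, 0.3284]
tool_rot: [-0.001, 0.64, 0.768, -0.0]
contact_force: [0.5, 0.5, -0.3]
gripper_width: 0.996
t: 55.78
eef_pos: [0.6245, 0.1221, 0.3256]
tool_rot: [-0.0, 0.643, 0.766, -0.002]
contact_force: [-0.1, 0.5, -0.7]
gripper_width: 0.998
t 55.775 tcp [0.6245 0.1221 0.3256] lip [0.6127 0.189  0.2915] tilt 0.1 roll -0.1 head -80.1 lx -0.2063 ly -0.0068 F [-0.1  0.5 -0.7] q [ 0.38  0.52 -1.    1.49  0.44  1.38 -0.47]
```

View pics/w16.png

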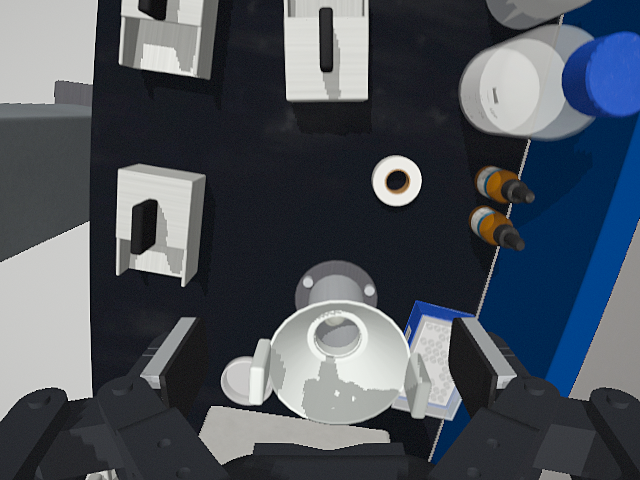

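View pics/s16.png

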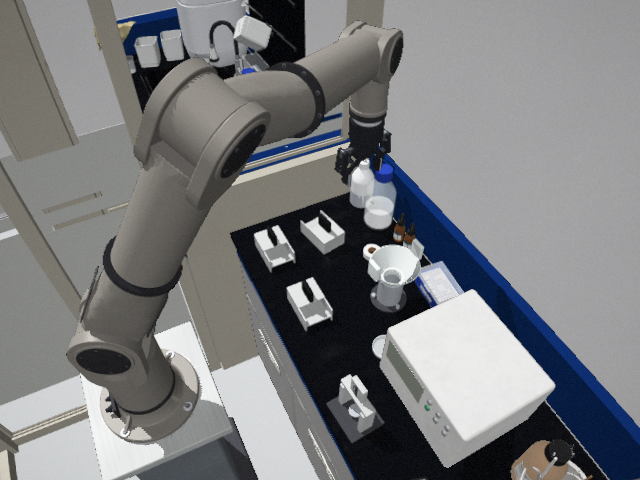

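Run:
```python
from h import *
import pickle
z=np.load('pics/w16.npz');o=pickle.load(open('pics/w16.pkl','rb'))
def tabs(n,p,d,o):
    P,u,v=cloud(n,d,o)
    m=(np.hypot(P[:,0]-.655,P[:,1]+.013)<.1)&(P[:,2]>.172)&(P[:,2]<.2);Q=P[m]
    for s in (1,-1):
        q=Q[(Q[:,0]-.655)*s>0]
        r=cv2.minAreaRect((q[:,:2]*1000).astype(np.float32));print(n,s,len(q),np.round(r[0],1),np.round(r[1],1),round(r[2],1),'ztop',np.percentile(q[:,2],[50,95]).round(4))
    m=(np.hypot(P[:,0]-.655,P[:,1]+.013)<.1)&(P[:,2]>.140)&(P[:,2]<.150);q=P[m]
    (c,r)=cv2.minEnclosingCircle((q[:,:2]*1000).astype(np.float32));print('rim circ',np.round(c,1),r)
tabs('wrist',z['p'],z['d'],o)
p,d=bot.read_camera('side');tabs('side',p,d,None)
P,u,v=cloud('wrist',z['d'],o)
m=(np.hypot(P[:,0]-.655,P[:,1]+.013)<.033)&(P[:,2]>-.02)&(P[:,2]<.08);print(m.sum(),np.percentile(P[m][:,2],[1,20,50,80]) if m.sum() else '')
m=(P[:,0]>.5)&(P[:,0]<.62)&(P[:,1]<-.08)&(P[:,1]>-.18)&(P[:,2]>.008)&(P[:,2]<.03);print('petri',P[m].mean(0),P[m].min(0),P[m].max(0))
```

```text
wrist 1 779 [724.2  -6.5] [12.7 36. ] 4.8 ztop [0.1852 0.1868]
wrist -1 710 [590.6 -15.8] [12.5 36.2] 5.0 ztop [0.1856 0.1869]
rim circ [656.7  -3.6] 72.86886596679688
side 1 93 [723.5  -8.8] [16.5 36.4] 5.5 ztop [0.1838 0.1879]
side -1 94 [588.3 -17.5] [13.  36.4] 6.0 ztop [0.1839 0.187 ]
rim circ [655.5 -13.1] 73.84536743164062
1510 [0.00409827 0.02367655 0.04248221 0.05767224]
petri [ 0.55902489 -0.14894074  0.01688986] [ 0.52633384 -0.17999834  0.00800391] [ 0.61994965 -0.10811888  0.02995305]
```

```bash
python3 -c "
from h import *;goto([.5898,-.0163,.26],Rdown(94.5))"
```

```text
pos [622.6 128.7 326.4] tool x yaw 100.46 axis z [-0.002  0.001 -1.   ]
shift in tool mm [-136.7  -58.4   66.4] turn deg [-0.11 -0.06  5.96] shift after turn [-142.   -44.1   66.4]
```

```bash
python3 -m jog '[[[0,0,0],[0,0,6],-1],[[-28,-9,13],[0,0,0],-1],[[-28,-9,13],[0,0,0],-1],[[-28,-9,13],[0,0,0],-1],[[-28,-9,13],[0,0,0],-1],[[-30,-8,14],[0,0,0],-1],[[0,0,0],[0,0,0],-1],[[0,0,0],[0,0,0],-1]]'
python3 - <<'E'
from h import *
o=bot.get_obs();p,d=bot.read_camera('wrist');save('w17.png',p)
P,u,v=cloud('wrist',d,o)
m=(np.hypot(P[:,0]-.588,P[:,1]+.016)<.03)&(P[:,2]>.172)&(P[:,2]<.2);q=P[m]
r=cv2.minAreaRect((q[:,:2]*1000).astype(np.float32));print(len(q),np.round(r[0],1),np.round(r[1],1),round(r[2],1),np.percentile(q[:,2],95))
goto([.5898,-.0163,.155],Rdown(94.5),o)
E
```

```text
t: 56.92
eef_pos: [0.5901, -0.0152, 0.2609]
tool_rot: [-0.001, 0.679, 0.735, 0.0]
contact_force: [0.6, 1.2, -0.3]
gripper_width: 0.999
1373 [591.  -15.8] [11.9 35.2] 4.1 0.1870509316923653
pos [590.1 -15.2 260.9] tool x yaw 94.54 axis z [-0.001  0.001 -1.   ]
shift in tool mm [ -1.2  -0.3 105.9] turn deg [-0.05 -0.07  0.04] shift after turn [ -1.1  -0.4 105.9]
```

View pics/w17.png

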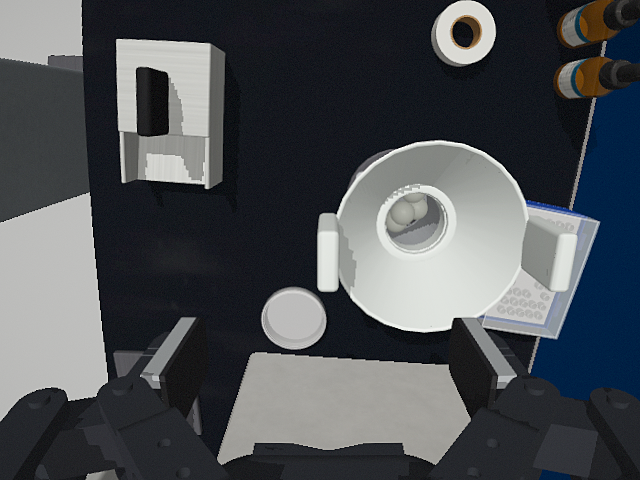

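```bash
python3 -m jog '[[[-1,0,40],[0,0,0],-1],[[0,0,40],[0,0,0],-1],[[0,0,20],[0,0,0],-1],[[0,0,5],[0,0,0],-1],[[0,0,0],[0,0,0],-1],[[0,0,0],[0,0,0],-1]]'
python3 -c "
from h import *;goto([.5902,-.016,.154],Rdown(94.5))"
```

```text
t: 57.72
eef_pos: [0.5908, -0.0181, 0.1567]
tool_rot: [0.0, 0.68, 0.734, 0.0]
contact_force: [0.5, -0.4, -0.1]
gripper_width: 0.999
pos [590.8 -18.1 156.7] tool x yaw 94.39 axis z [ 0.  0. -1.]
shift in tool mm [ 2.1 -0.4  2.7] turn deg [ 0.02 -0.   -0.11] shift after turn [ 2.1 -0.4  2.7]
```

```bash
python3 -m jog '[[[2,0,2],[0,0,0],-1],[[0,0,0],[0,0,0],1],[[0,0,0],[0,0,0],1],[[0,0,0],[0,0,0],1],[[0,0,0],[0,0,0],1],[[0,0,0],[0,0,0],1],[[0,0,0],[0,0,0],1],[[0,0,0],[0,0,0],1]]' 80
python3 st.py
python3 - <<'E'
from h import *
p,d=bot.read_camera('side');save('s18.png',p[200:350,300:500].repeat(4,0).repeat(4,1)[:600])
E
```

```text
t: 58.72
eef_pos: [0.5898, -0.0165, 0.1535]
tool_rot: [-0.001, 0.68, 0.734, -0.001]
contact_force: [-1.2, -0.3, 2.1]
gripper_width: 0.128
t 58.725 tcp [ 0.5898 -0.0165  0.1535] lip [ 0.5949 -0.0843  0.1195] tilt 0.0 roll -0.1 head 94.4 lx -0.0665 ly 0.0653 F [-1.2 -0.3  2.1] q [ 0.59  0.59 -0.91  1.79  0.53  1.03 -0.45]
```

View pics/s18.png

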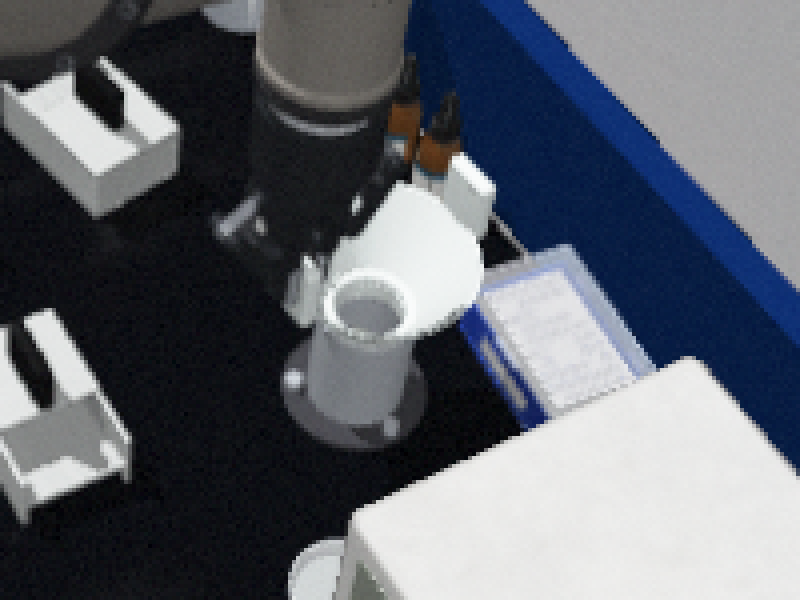

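```bash
python3 -m jog '[[[0,0,-8],[0,0,0],1],[[0,0,-20],[0,0,0],1],[[0,0,-40],[0,0,0],1],[[0,0,-40],[0,0,0],1],[[0,0,-22],[0,0,0],1],[[-5,-15,0],[0,0,0],1],[[-11,-34,0],[0,0,0],1],[[-11,-36,0],[0,0,0],1],[[-11,-36,0],[0,0,0],1],[[-11,-34,0],[0,0,0],1],[[-6,-17,0],[0,0,0],1],[[0,0,0],[0,0,0],1]]'
python3 -m jog '[[[0,0,0],[0,0,0],1]]'
python3 st.py
python3 - <<'E'
from h import *
p,d=bot.read_camera('side');save('s19.png',p)
goto([.423,-.0845,.08],Rdown(94.4))
E
```

```text
t: 60.28
eef_pos: [0.4202, -0.0856, 0.2826]
tool_rot: [-0.001, 0.681, 0.733, -0.002]
contact_force: [0.9, -0.7, -1.5]
gripper_width: 0.127
t: 60.4
eef_pos: [0.4225, -0.0843, 0.2834]
tool_rot: [-0.001, 0.68, 0.734, -0.001]
contact_force: [1.0, -0.1, -0.2]
gripper_width: 0.128
t 60.4 tcp [ 0.4225 -0.0843  0.2834] lip [ 0.4276 -0.1521  0.2494] tilt 0.0 roll -0.1 head 94.4 lx -0.1214 ly 0.2373 F [ 1.  -0.1 -0.2] q [ 1.11  0.12 -1.1   1.98  0.12  1.11  0.03]
pos [422.8 -84.  283.5] tool x yaw 94.42 axis z [-0.002  0.001 -1.   ]
shift in tool mm [ -0.6   0.5 203.5] turn deg [-0.1  -0.04  0.02] shift after turn [-5.000e-01  1.000e-01  2.035e+02]
```

View pics/s19.png

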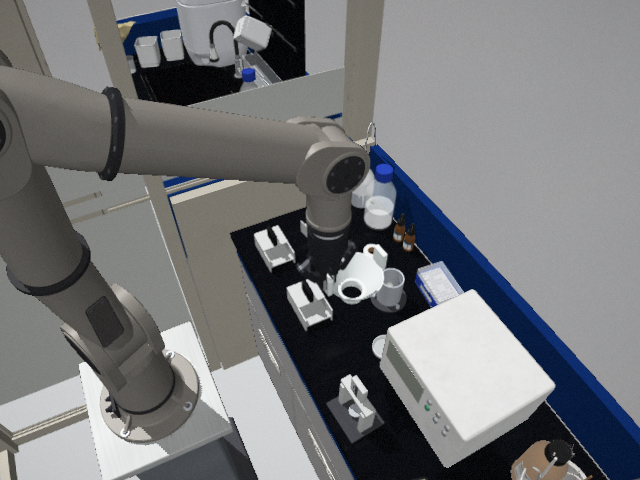

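```bash
python3 -m jog '[[[0,0,45],[0,0,0],1],[[0,0,50],[0,0,0],1],[[0,0,50],[0,0,0],1],[[0,0,35],[0,0,0],1],[[0,0,12],[0,0,0],1],[[0,0,0],[0,0,0],1],[[0,0,0],[0,0,0],1],[[0,0,0],[0,0,0],1]]'
python3 st.py
```

```text
t: 61.45
eef_pos: [0.4232, -0.0847, 0.0928]
tool_rot: [0.0, 0.68, 0.733, -0.0]
contact_force: [0.1, 0.0, -0.9]
gripper_width: 0.129
t 61.45 tcp [ 0.4232 -0.0847  0.0928] lip [ 0.4284 -0.1525  0.0588] tilt -0.1 roll 0.0 head 94.4 lx -0.1219 ly 0.2366 F [ 0.1  0.  -0.9] q [ 0.83  0.44 -0.92  2.19  0.52  0.74 -0.36]
```

```bash
python3 -m jog '[[[0,0,8],[0,0,0],1],[[0,0,3],[0,0,0],1],[[0,0,2],[0,0,0],1],[[0,0,0],[0,0,0],1]]'
python3 -m jog '[[[0,0,1.5],[0,0,0],1],[[0,0,0],[0,0,0],1],[[0,0,0],[0,0,0],1]]'
python3 st.py
```

```text
t: 61.95
eef_pos: [0.4221, -0.0844, 0.0786]
tool_rot: [-0.001, 0.679, 0.734, -0.001]
contact_force: [-0.6, 0.3, -1.7]
gripper_width: 0.128
t: 62.32
eef_pos: [0.4219, -0.0844, 0.0782]
tool_rot: [-0.0, 0.679, 0.734, -0.002]
contact_force: [-9.6, -0.5, 22.0]
gripper_width: 0.13
t 62.325 tcp [ 0.4219 -0.0844  0.0782] lip [ 0.427  -0.1522  0.0443] tilt -0.1 roll -0.2 head 94.4 lx -0.1214 ly 0.238 F [-9.6 -0.5 22. ] q [ 0.81  0.46 -0.9   2.2   0.56  0.72 -0.4 ]
```

```bash
python3 -m jog '[[[0,0,-1],[0,0,0],1],[[0,0,0],[0,0,0],1],[[0,0,0],[0,0,0],-1],[[0,0,0],[0,0,0],-1],[[0,0,0],[0,0,0],-1],[[0,0,0],[0,0,0],-1],[[0,0,-20],[0,0,0],-1],[[0,0,-50],[0,0,0],-1],[[0,0,-60],[0,0,0],-1],[[0,0,-60],[0,0,0],-1],[[0,0,0],[0,0,0],-1]]'
python3 st.py
python3 - <<'E'
from h import *
p,d=bot.read_camera('side');save('s20.png',p);np.savez('pics/s20.npz',p=p,d=d)
P,u,v=cloud('side',d)
m=(np.hypot(P[:,0]-.49,P[:,1]+.08)<.1)&(P[:,2]>.095)&(P[:,2]<.125);Q=P[m];print(len(Q))
for s in (1,-1):
    q=Q[(Q[:,0]-.49)*s>0]; print(q.mean(0).round(4) if len(q) else 0, q[:,2].max() if len(q) else 0)
o=bot.get_obs();p,d=bot.read_camera('wrist');save('w20.png',p)
E
```

```text
t: 63.7
eef_pos: [0.4254, -0.0845, 0.2721]
tool_rot: [0.003, 0.68, 0.733, 0.001]
contact_force: [-0.3, -0.1, 0.0]
gripper_width: 1.002
t 63.7 tcp [ 0.4254 -0.0845  0.2721] lip [ 0.4307 -0.1525  0.2384] tilt -0.2 roll 0.3 head 94.3 lx -0.1221 ly 0.2342 F [-0.3 -0.1  0. ] q [ 1.13  0.15 -1.14  2.    0.16  1.08 -0.  ]
212
[ 0.5543 -0.0759  0.1077] 0.11624961705880654
[ 0.421  -0.0868  0.108 ] 0.11502222422166675
```

View pics/s20.png

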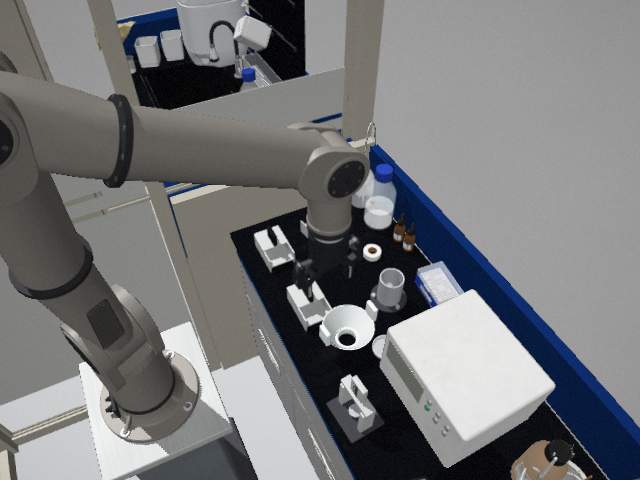

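View pics/w20.png

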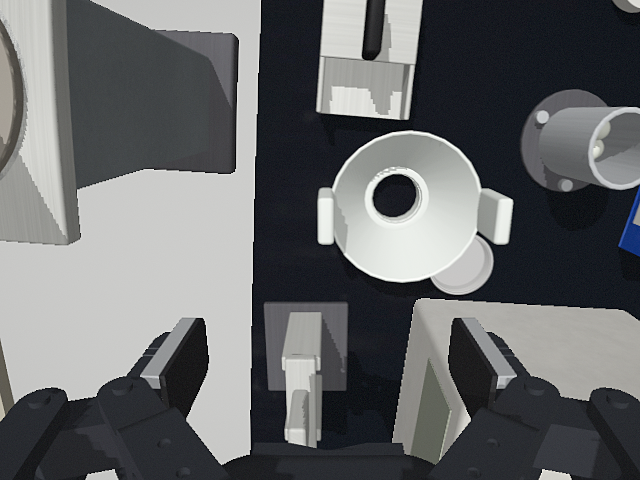

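```bash
python3 -m jog '[[[-30,-5,0],[0,0,0],-1],[[-40,-8,0],[0,0,0],-1],[[-40,-8,0],[0,0,0],-1],[[0,0,0],[0,0,0],-1],[[0,0,0],[0,0,0],-1]]'
cat > g.py <<'E'
from h import *
o=bot.get_obs();p,d=bot.read_camera('wrist');save('w21.png',p)
def gz(n,d,o,c):
    P,u,v=cloud(n,d,o)
    m=(abs(P[:,0]-c[0])<.06)&(abs(P[:,1]-c[1])<.08)
    for a,b in [(.1,.115),(.15,.175)]:
        q=P[m&(P[:,2]>a)&(P[:,2]<b)]
        if len(q)<5: print('few');continue
        r=cv2.minAreaRect((q[:,:2]*1000).astype(np.float32)); print(n,a,len(q),np.round(r[0],1),np.round(r[1],1),round(r[2],1),'z',np.percentile(q[:,2],[5,50,95]).round(4))
gz('wrist',d,o,(.413,-.256))
p,d=bot.read_camera('side');gz('side',d,None,(.413,-.256))
goto([.414,-.256,.119],Rdown(94.5),o)
E
python3 g.py
```

```text
t: 64.42
eef_pos: [0.4095, -0.1947, 0.2669]
tool_rot: [-0.002, 0.679, 0.734, -0.0]
contact_force: [-0.4, 1.0, -0.6]
gripper_width: 1.0
wrist 0.1 2303 [ 414.2 -255.5] [ 26.1 100.4] 4.3 z [0.1043 0.106  0.1074]
wrist 0.15 1254 [ 414.1 -255.2] [14.  44.3] 4.1 z [0.1544 0.1578 0.1591]
side 0.1 400 [ 413.3 -256. ] [ 27.2 101.1] 5.0 z [0.1028 0.1066 0.1104]
side 0.15 162 [ 413.4 -256.4] [15.9 44.9] 5.6 z [0.1521 0.1578 0.1608]
pos [ 409.5 -194.7  266.9] tool x yaw 94.43 axis z [-0.004  0.002 -1.   ]
shift in tool mm [-61.9   0.3 147.7] turn deg [-0.21 -0.14 -0.07] shift after turn [-61.5  -0.3 147.9]
```

View pics/w21.png

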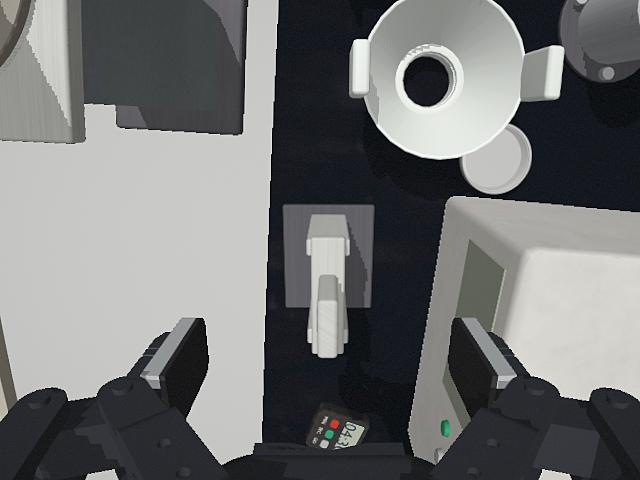

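```bash
python3 -m jog '[[[-30,0,0],[0,0,0.2],-1],[[-31,0,0],[0,0,0],-1],[[0,0,40],[0,0,0],-1],[[0,0,50],[0,0,0],-1],[[0,0,35],[0,0,0],-1],[[0,0,15],[0,0,0],-1],[[0,0,0],[0,0,0],-1],[[0,0,0],[0,0,0],-1]]'
python3 -c "
from h import *;goto([.4141,-.2554,.119],Rdown(94.2))"
```

```text
t: 65.53
eef_pos: [0.4154, -0.2572, 0.1294]
tool_rot: [0.0, 0.681, 0.732, -0.0]
contact_force: [-1.0, -0.3, 0.2]
gripper_width: 1.001
pos [ 415.4 -257.2  129.4] tool x yaw 94.17 axis z [ 0.    -0.001 -1.   ]
shift in tool mm [ 1.9 -1.2 10.4] turn deg [-0.    0.06 -0.03] shift after turn [ 1.9 -1.2 10.4]
```

```bash
python3 -m jog '[[[2,-1,10],[0,0,0],-1],[[0,0,0],[0,0,0],-1],[[0,0,0],[0,0,0],1],[[0,0,0],[0,0,0],1],[[0,0,0],[0,0,0],1],[[0,0,0],[0,0,0],1],[[0,0,0],[0,0,0],1],[[0,0,0],[0,0,0],1],[[0,0,0],[0,0,0],1]]' 70
python3 st.py
python3 - <<'E'
from h import *
P0=None
z=np.load('pics/s20.npz');P,u,v=cloud('side',z['d'])
m=(np.hypot(P[:,0]-.657,P[:,1]+.012)<.05)&(P[:,2]>.084)&(P[:,2]<.096);q=P[m]
print('rim',len(q),cv2.minEnclosingCircle((q[:,:2]*1000).astype(np.float32)),np.median(q[:,2]))
p=z['p'];save('jar.png',cv2.resize(p[250:320,350:430],(800,700),interpolation=cv2.INTER_CUBIC)[:600])
E
```

```text
t: 66.65
eef_pos: [0.4131, -0.2547, 0.1183]
tool_rot: [-0.001, 0.681, 0.732, -0.001]
contact_force: [-2.7, 0.4, 5.8]
gripper_width: 0.155
t 66.65 tcp [ 0.4131 -0.2547  0.1183] lip [ 0.418  -0.3225  0.0843] tilt -0.0 roll -0.1 head 94.2 lx -0.2914 ly 0.2589 F [-2.7  0.4  5.8] q [ 1.15  0.46 -0.89  2.06  0.48  0.84  0.05]
rim 155 ((656.7344970703125, -12.61340618133545), 34.22865676879883) 0.08842601398149363
```

View pics/jar.png

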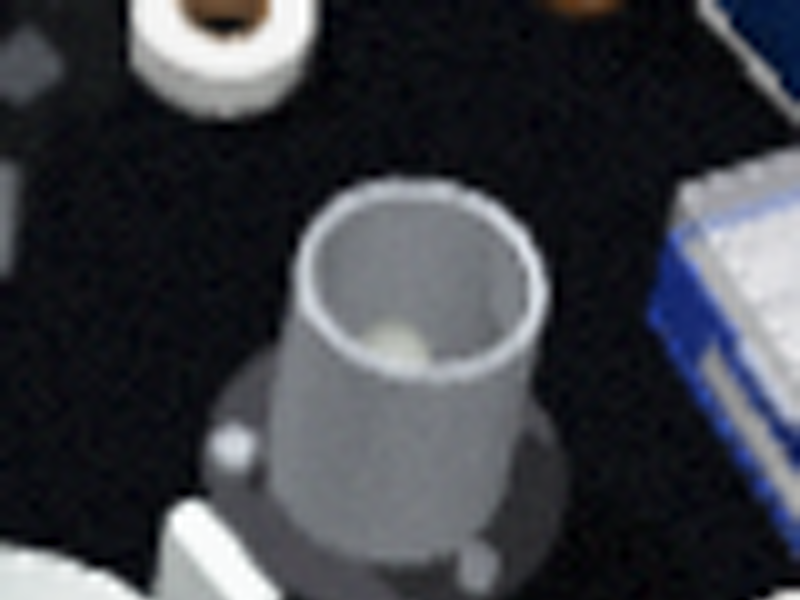

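```bash
python3 -m jog '[[[0,0,-8],[0,0,0],1],[[0,0,-25],[0,0,0],1],[[0,0,-45],[0,0,0],1],[[0,0,-50],[0,0,0],1],[[0,0,-45],[0,0,0],1],[[0,0,-19],[0,0,0],1],[[10,12,0],[0,0,0],1],[[24,28,0],[0,0,0],1],[[32,37,0],[0,0,0],1],[[32,37,0],[0,0,0],1],[[32,37,0],[0,0,0],1],[[32,37,0],[0,0,0],1]]'
python3 -m jog '[[[30,34,0],[0,0,0],1],[[20,24,0],[0,0,0],1],[[12,14,0],[0,0,0],1],[[0,0,0],[0,0,0],1],[[0,0,0],[0,0,0],1],[[0,0,0],[0,0,0],1]]'
python3 st.py
python3 - <<'E'
from h import *
for n in ['side','scene']:
    p,d=bot.read_camera(n);save('g22'+n+'.png',p);np.savez('pics/g22'+n+'.npz',p=p,d=d)
goto([.6557,-.0120,.118],Rdown(94.2))
E
```

```text
t: 68.15
eef_pos: [0.5896, -0.0785, 0.3079]
tool_rot: [-0.002, 0.681, 0.732, -0.002]
contact_force: [0.3, -1.0, -1.7]
gripper_width: 0.157
t: 68.9
eef_pos: [0.656, -0.0135, 0.3093]
tool_rot: [-0.001, 0.681, 0.732, -0.001]
contact_force: [-0.4, 0.1, -3.3]
gripper_width: 0.153
t 68.9 tcp [ 0.656  -0.0135  0.3093] lip [ 0.6608 -0.0813  0.2753] tilt -0.0 roll -0.2 head 94.1 lx -0.0686 ly -0.0009 F [-0.4  0.1 -3.3] q [ 0.56  0.56 -0.97  1.46  0.47  1.37 -0.36]
pos [656.2 -13.2 309.7] tool x yaw 94.11 axis z [-0.002 -0.001 -1.   ]
shift in tool mm [  1.3   0.  191.7] turn deg [-0.12  0.02 -0.09] shift after turn [  1.3  -0.4 191.7]
```

View pics/g22side.png

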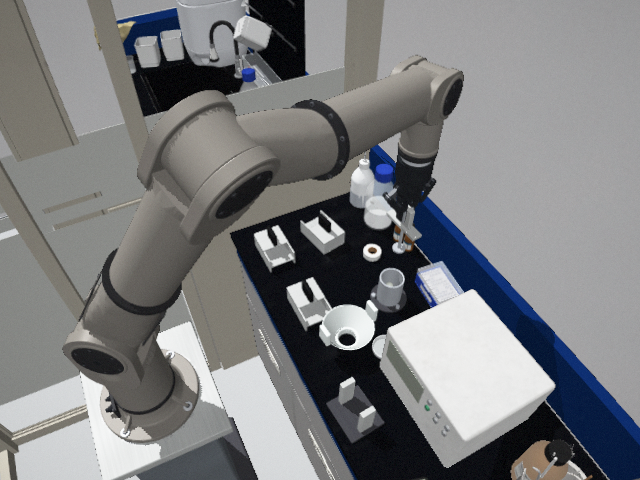

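View pics/g22scene.png

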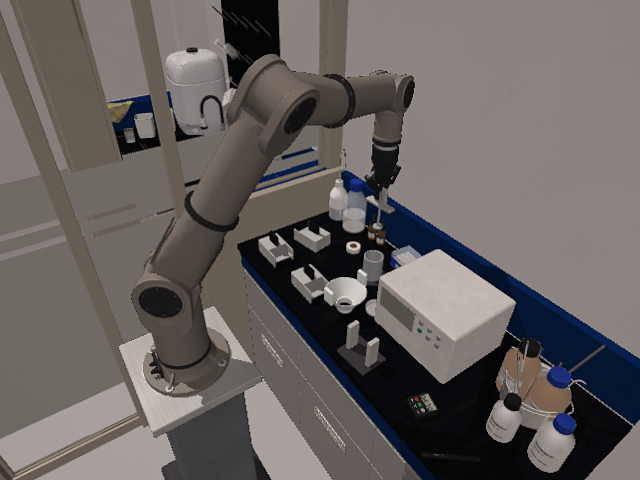

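Run:
```python
from h import *
for n in ['side','scene']:
    z=np.load('pics/g22%s.npz'%n);P,u,v=cloud(n,z['d']);c=z['p'][v,u].astype(int)
    near=np.hypot(P[:,0]-.656,P[:,1]+.013)<.07
    q=P[near&(P[:,2]>.283)&(P[:,2]<.302)&(c.max(1)>90)];r=cv2.minAreaRect((q[:,:2]*1000).astype(np.float32));print(n,'bar',len(q),np.round(r[0],1),np.round(r[1],1),round(r[2],1),q[:,2].min().round(4),q[:,2].max().round(4))
    q=P[near&(P[:,2]>.2)&(P[:,2]<.23)];print('foot',len(q),q.mean(0).round(4),q.min(0).round(4),q.max(0).round(4))
    q=P[near&(P[:,2]>.23)&(P[:,2]<.275)];print('rod',len(q),q.mean(0).round(4))
    q=P[(np.hypot(P[:,0]-.657,P[:,1]+.012)<.05)&(P[:,2]>.084)&(P[:,2]<.096)];print('rim',len(q),cv2.minEnclosingCircle((q[:,:2]*1000).astype(np.float32)))
    m=(abs(P[:,0]-.414)<.04)&(abs(P[:,1]+.256)<.07)&(P[:,2]>.09)&(P[:,2]<.103);q=P[m]
    for s in (1,-1):
        w=q[(q[:,1]+.256)*s>0]; r=cv2.minAreaRect((w[:,:2]*1000).astype(np.float32));print('upright',len(w),np.round(r[0],1),np.round(r[1],1),round(r[2],1),np.median(w[:,2]).round(4))
```

```text
side bar 313 [654.8 -15.7] [ 26.9 101. ] 4.4 0.2848 0.3017
foot 116 [ 0.653  -0.0175  0.2137] [ 0.6393 -0.0318  0.2077] [6.716e-01 5.000e-04 2.288e-01]
rod 45 [ 0.6537 -0.0171  0.2512]
rim 148 ((656.4877319335938, -12.190214157104492), 33.38280487060547)
upright 105 [ 411.  -216.5] [34.4 15.3] 4.1 0.0963
upright 119 [ 417.3 -294.8] [35.5 14.9] 3.9 0.0964
scene bar 159 [653.3 -17.5] [ 28.2 100.2] 4.8 0.2875 0.3018
foot 61 [ 0.6529 -0.0177  0.2146] [ 0.6379 -0.0307  0.2079] [ 0.6713 -0.0008  0.2291]
rod 32 [ 0.6544 -0.0164  0.2542]
rim 90 ((655.4651489257812, -12.76522445678711), 34.938392639160156)
upright 61 [ 408.4 -218.1] [34.9 15.7] 7.9 0.0957
upright 70 [ 414.8 -297.4] [34.  14.5] 4.7 0.0965
```

```bash
python3 -m jog '[[[2,0.5,20],[0,0,0],1],[[0,0,40],[0,0,0],1],[[0,0,40],[0,0,0],1],[[0,0,30],[0,0,0],1],[[0,0,20],[0,0,0],1],[[0,0,14],[0,0,0],1],[[0,0,8],[0,0,0],1],[[0,0,0],[0,0,0],1],[[0,0,0],[0,0,0],1],[[0,0,0],[0,0,0],1]]'
python3 st.py
python3 - <<'E'
from h import *
p,d=bot.read_camera('side');save('s23.png',cv2.resize(p[200:320,330:490],(800,600),interpolation=cv2.INTER_CUBIC))
E
```

```text
t: 70.25
eef_pos: [0.657, -0.0101, 0.1385]
tool_rot: [-0.0, 0.681, 0.732, -0.0]
contact_force: [0.4, 0.0, -2.2]
gripper_width: 0.152
t 70.25 tcp [ 0.657  -0.0101  0.1385] lip [ 0.6619 -0.078   0.1045] tilt 0.0 roll -0.0 head 94.2 lx -0.0653 ly -0.0022 F [ 0.4  0.  -2.2] q [ 0.52  0.71 -0.89  1.64  0.6   1.09 -0.47]
```

View pics/s23.png

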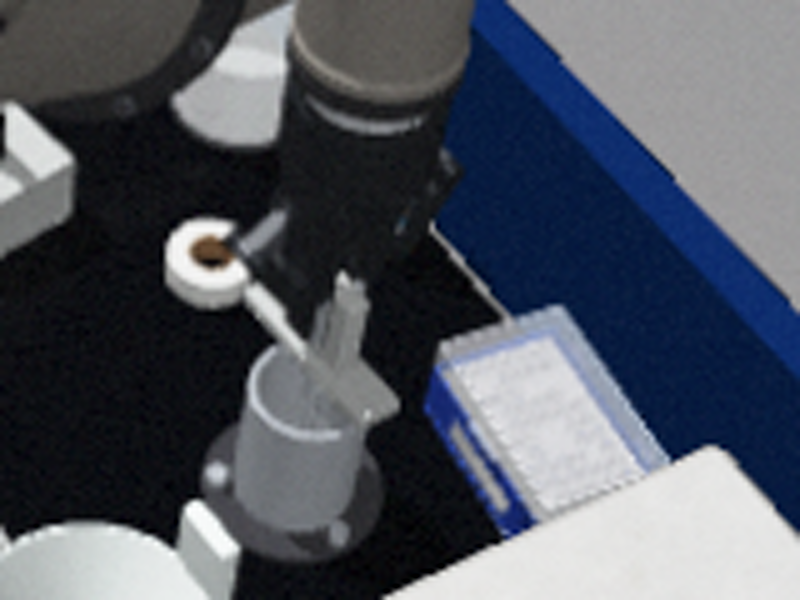

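```bash
python3 -m jog '[[[0,0,8],[0,0,0],1],[[0,0,7],[0,0,0],1],[[0,0,5],[0,0,0],1],[[0,0,3],[0,0,0],1],[[0,0,0],[0,0,0],1],[[0,0,0],[0,0,0],1]]'
python3 st.py
```

```text
t: 71.05
eef_pos: [0.6566, -0.0101, 0.1149]
tool_rot: [-0.001, 0.681, 0.732, -0.001]
contact_force: [-0.3, -0.6, -1.0]
gripper_width: 0.158
t 71.05 tcp [ 0.6566 -0.0101  0.1149] lip [ 0.6615 -0.078   0.0809] tilt 0.0 roll -0.1 head 94.2 lx -0.0653 ly -0.0017 F [-0.3 -0.6 -1. ] q [ 0.51  0.73 -0.87  1.65  0.63  1.06 -0.49]
```

```bash
python3 -m jog '[[[0,0,1],[0,0,0],1],[[0,0,1],[0,0,0],1],[[0,0,0],[0,0,0],1]]'
python3 -m jog '[[[0,0,1],[0,0,0],1],[[0,0,0],[0,0,0],1]]'
python3 st.py
```

```text
t: 71.42
eef_pos: [0.6565, -0.0102, 0.1127]
tool_rot: [-0.001, 0.681, 0.732, -0.001]
contact_force: [-0.5, 0.0, -1.1]
gripper_width: 0.154
t: 71.68
eef_pos: [0.6564, -0.0102, 0.1116]
tool_rot: [-0.001, 0.681, 0.732, -0.001]
contact_force: [0.3, 0.7, -2.4]
gripper_width: 0.154
t 71.675 tcp [ 0.6564 -0.0102  0.1116] lip [ 0.6613 -0.078   0.0776] tilt 0.0 roll -0.1 head 94.2 lx -0.0653 ly -0.0016 F [ 0.3  0.7 -2.4] q [ 0.51  0.74 -0.87  1.66  0.63  1.06 -0.49]
```

```bash
python3 -m jog '[[[0,0,0.6],[0,0,0],1],[[0,0,0],[0,0,0],1]]'
python3 -m jog '[[[0,0,0.5],[0,0,0],1],[[0,0,0],[0,0,0],1]]'
python3 -m jog '[[[0,0,0.4],[0,0,0],1],[[0,0,0],[0,0,0],1]]'
python3 st.py
python3 - <<'E'
from h import *
p,d=bot.read_camera('side');save('s24.png',cv2.resize(p[200:320,330:490],(800,600),interpolation=cv2.INTER_CUBIC))
P,u,v=cloud('side',d);c=p[v,u].astype(int)
near=np.hypot(P[:,0]-.656,P[:,1]+.013)<.065
q=P[near&(P[:,2]>.093)&(P[:,2]<.105)&(c.max(1)>90)];r=cv2.minAreaRect((q[:,:2]*1000).astype(np.float32));print('bar',len(q),np.round(r[0],1),np.round(r[1],1),round(r[2],1),np.percentile(q[:,2],[5,50,95]).round(4))
E
```

```text
t: 71.92
eef_pos: [0.6565, -0.0102, 0.1114]
tool_rot: [-0.001, 0.681, 0.732, -0.001]
contact_force: [-2.1, -0.0, 1.0]
gripper_width: 0.155
t: 72.18
eef_pos: [0.6565, -0.0102, 0.1114]
tool_rot: [-0.0, 0.681, 0.732, -0.001]
contact_force: [-2.8, -0.9, 6.2]
gripper_width: 0.155
t: 72.42
eef_pos: [0.6565, -0.0101, 0.1113]
tool_rot: [-0.0, 0.681, 0.732, -0.001]
contact_force: [-3.9, -0.6, 7.4]
gripper_width: 0.157
t 72.425 tcp [ 0.6565 -0.0101  0.1113] lip [ 0.6614 -0.078   0.0774] tilt -0.0 roll -0.1 head 94.2 lx -0.0653 ly -0.0017 F [-3.9 -0.6  7.4] q [ 0.5   0.74 -0.87  1.66  0.63  1.05 -0.49]
bar 206 [649.9 -16.9] [54.1 92.9] 36.3 [0.094  0.0993 0.1035]
```

View pics/s24.png

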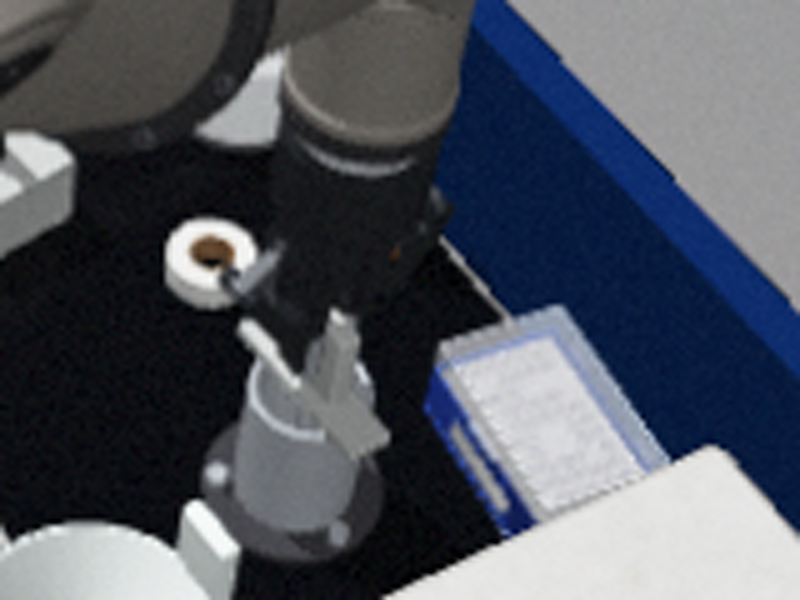

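```bash
python3 -m jog '[[[0,0,0],[0,0,0],1],[[0,0,0],[0,0,0],1],[[0,0,0],[0,0,0],1],[[0,0,0],[0,0,0],1],[[0,0,0],[0,0,0],1],[[0,0,0],[0,0,0],1],[[0,0,0],[0,0,0],1],[[0,0,0],[0,0,0],1],[[0,0,0],[0,0,0],1],[[0,0,0],[0,0,0],1],[[0,0,0],[0,0,0],1],[[0,0,0],[0,0,0],1]]'
python3 st.py
```

```text
t: 73.97
eef_pos: [0.6565, -0.0101, 0.1113]
tool_rot: [-0.0, 0.681, 0.732, -0.001]
contact_force: [-4.3, -1.4, 8.1]
gripper_width: 0.155
t 73.975 tcp [ 0.6565 -0.0101  0.1113] lip [ 0.6614 -0.078   0.0774] tilt -0.0 roll -0.1 head 94.2 lx -0.0653 ly -0.0017 F [-4.3 -1.4  8.1] q [ 0.5   0.74 -0.87  1.66  0.63  1.05 -0.49]
```

```bash
python3 -m jog '[[[0,0,-5],[0,0,0],1],[[0,0,-15],[0,0,0],1],[[0,0,-40],[0,0,0],1],[[0,0,-50],[0,0,0],1],[[0,0,-50],[0,0,0],1],[[0,0,-40],[0,0,0],1],[[-12,-14,0],[0,0,0],1],[[-26,-30,0],[0,0,0],1],[[-33,-38,0],[0,0,0],1],[[-33,-38,0],[0,0,0],1],[[-33,-38,0],[0,0,0],1],[[-33,-38,0],[0,0,0],1]]'
python3 -m jog '[[[-28,-32,0],[0,0,0],1],[[-18,-21,0],[0,0,0],1],[[-10,-11,0],[0,0,0],1],[[0,0,0],[0,0,0],1],[[0,0,0],[0,0,0],1],[[0,0,0],[0,0,0],1]]'
python3 -c "
from h import *;goto([.4131,-.2547,.13],Rdown(94.2))"
```

```text
t: 75.47
eef_pos: [0.4725, -0.1949, 0.311]
tool_rot: [-0.0, 0.681, 0.733, -0.001]
contact_force: [0.8, -0.2, -2.3]
gripper_width: 0.155
t: 76.22
eef_pos: [0.415, -0.2534, 0.3108]
tool_rot: [-0.001, 0.68, 0.733, -0.0]
contact_force: [0.0, 0.4, -2.8]
gripper_width: 0.148
pos [ 415.  -253.4  310.8] tool x yaw 94.33 axis z [-0.001  0.    -1.   ]
shift in tool mm [ -1.3  -1.8 180.8] turn deg [-0.07 -0.03  0.13] shift after turn [ -1.2  -2.  180.8]
```

```bash
python3 -m jog '[[[-1,-2,20],[0,0,0],1],[[0,0,45],[0,0,0],1],[[0,0,45],[0,0,0],1],[[0,0,40],[0,0,0],1],[[0,0,22],[0,0,0],1],[[0,0,8],[0,0,0],1],[[0,0,0],[0,0,0],1],[[0,0,0],[0,0,0],1],[[0,0,0],[0,0,0],1]]'
python3 -c "
from h import *;goto([.4131,-.2547,.1185],Rdown(94.2))"
```

```text
t: 77.35
eef_pos: [0.4123, -0.2561, 0.1315]
tool_rot: [0.0, 0.681, 0.732, -0.001]
contact_force: [0.1, 0.7, -2.9]
gripper_width: 0.155
pos [ 412.3 -256.1  131.5] tool x yaw 94.17 axis z [-0.001 -0.001 -1.   ]
shift in tool mm [ 1.3  0.9 13. ] turn deg [-0.04  0.06 -0.03] shift after turn [ 1.3  0.9 13. ]
```

```bash
python3 -m jog '[[[1.3,1,7],[0,0,0],1],[[0,0,4],[0,0,0],1],[[0,0,1],[0,0,0],1],[[0,0,0],[0,0,0],1],[[0,0,0],[0,0,0],1]]'
python3 -m jog '[[[0,0,0.6],[0,0,0],1],[[0,0,0],[0,0,0],1]]'
python3 st.py
```

```text
t: 77.97
eef_pos: [0.4128, -0.2544, 0.1187]
tool_rot: [-0.001, 0.681, 0.732, -0.001]
contact_force: [0.0, -0.1, -2.9]
gripper_width: 0.153
t: 78.22
eef_pos: [0.4128, -0.2544, 0.1183]
tool_rot: [-0.001, 0.681, 0.732, -0.001]
contact_force: [-1.6, 0.7, 1.6]
gripper_width: 0.154
t 78.225 tcp [ 0.4128 -0.2544  0.1183] lip [ 0.4177 -0.3223  0.0843] tilt -0.0 roll -0.1 head 94.2 lx -0.2911 ly 0.2592 F [-1.6  0.7  1.6] q [ 1.17  0.47 -0.92  2.06  0.51  0.85  0.03]
```

Seated. Release, rise straight, and look.

```bash
python3 -m jog '[[[0,0,0],[0,0,0],-1],[[0,0,0],[0,0,0],-1],[[0,0,0],[0,0,0],-1],[[0,0,0],[0,0,0],-1],[[0,0,-15],[0,0,0],-1],[[0,0,-40],[0,0,0],-1],[[0,0,-50],[0,0,0],-1],[[0,0,-50],[0,0,0],-1],[[20,0,-20],[0,0,0],-1],[[40,0,0],[0,0,0],-1],[[0,0,0],[0,0,0],-1],[[0,0,0],[0,0,0],-1]]'
python3 g.py
python3 - <<'E'
from h import *
p,d=bot.read_camera('side');save('s25.png',p)
P,u,v=cloud('side',d)
fins('side',p,d,None,{'A':(.447,.23),'B':(.447,.053),'C':(.6,.25)})
for c in [(.49,-.08)]:
    m=(np.hypot(P[:,0]-c[0],P[:,1]-c[1])<.1)&(P[:,2]>.095)&(P[:,2]<.125);Q=P[m]
    print([Q[(Q[:,0]-.49)*s>0].mean(0).round(4) for s in (1,-1)])
E
```

```text
t: 79.72
eef_pos: [0.4086, -0.1949, 0.2936]
tool_rot: [-0.0, 0.681, 0.732, -0.001]
contact_force: [-1.0, -1.2, 0.1]
gripper_width: 1.0
wrist 0.1 1987 [ 414.  -255.2] [26.  98.8] 4.4 z [0.1044 0.106  0.1073]
wrist 0.15 1074 [ 413.9 -254.8] [14.  43.8] 3.9 z [0.1544 0.1578 0.1591]
side 0.1 396 [ 411.7 -255.4] [ 30.2 102.7] 4.8 z [0.1024 0.1064 0.1099]
side 0.15 164 [ 413.1 -255.5] [14.7 45.9] 6.6 z [0.1521 0.1584 0.161 ]
pos [ 408.6 -194.9  293.6] tool x yaw 94.19 axis z [-0.002 -0.001 -1.   ]
shift in tool mm [-61.2   1.2 174.6] turn deg [-0.1   0.05 -0.31] shift after turn [-61.3   0.6 174.6]
A fin [439.3 281.6] [11.8 55.6] 1.8 pca yaw -89.1 z 0.0872 hood [439.7 263.2] [ 79.2 102. ] 0.9 z 0.0489
B fin [445.9  60.6] [49.7 11.4] 88.7 pca yaw 89.4 z 0.0874 hood [446.5  41.9] [141.8  79. ] 89.7 z 0.0494
C few 0
[array([ 0.5572, -0.0888,  0.1069]), array([ 0.4211, -0.1003,  0.0994])]
```

View pics/s25.png

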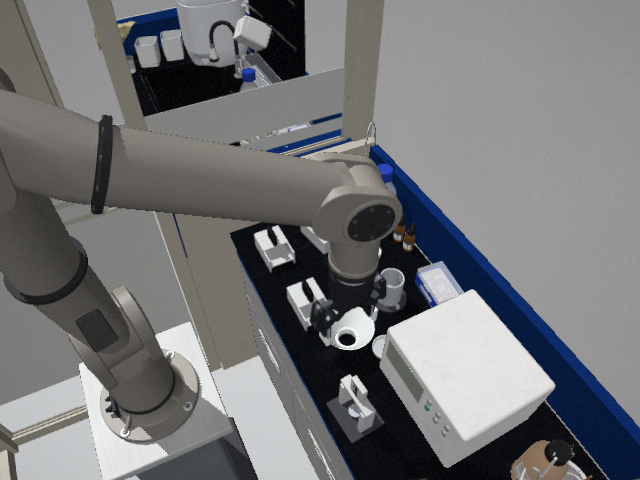

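View pics/w21.png

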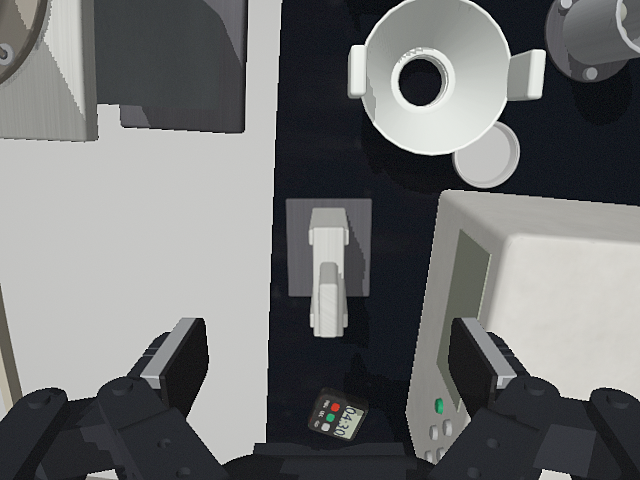

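```bash
python3 -m jog '[[[12,30,-5],[0,0,0],-1],[[15,45,-5],[0,0,0],-1],[[15,45,-5],[0,0,0],-1],[[15,45,0],[0,0,0],-1],[[15,45,0],[0,0,0],-1],[[15,47,0],[0,0,0],-1],[[0,0,0],[0,0,0],-1],[[0,0,0],[0,0,0],-1]]'
python3 - <<'E'
from h import *
o=bot.get_obs();p,d=bot.read_camera('wrist');save('w26.png',p)
uv=proj('wrist',[[.6567,-.0126,.09]],o)[0].astype(int);print(uv)
x,y=uv;c=p[max(0,y-60):y+60,max(0,x-60):x+60];save('jar26.png',cv2.resize(c,(600,600),interpolation=cv2.INTER_CUBIC))
p,d=bot.read_camera('side');save('s26.png',p)
fins('side',p,d,None,{'A':(.447,.26),'B':(.447,.053),'C':(.6,.25)})
E
```

```text
t: 80.88
eef_pos: [0.6584, -0.0896, 0.3066]
tool_rot: [-0.001, 0.681, 0.732, -0.001]
contact_force: [0.4, -0.2, -0.0]
gripper_width: 0.999
[332 115]
A fin [439.5 280.5] [54.1 11.5] 89.2 pca yaw -89.7 z 0.0866 hood [439.5 273.1] [ 79.6 121.3] 0.5 z 0.0486
B fin [445.4  60.8] [11.  50.2] 0.1 pca yaw 88.7 z 0.0871 hood [447.5  42.4] [ 80.3 138.2] 0.1 z 0.0493
C fin [594.9 259.8] [17.  51.9] 4.9 pca yaw -80.6 z 0.0867 hood [594.9 266. ] [ 82.3 117.2] 11.0 z 0.0486
```

View pics/w26.png

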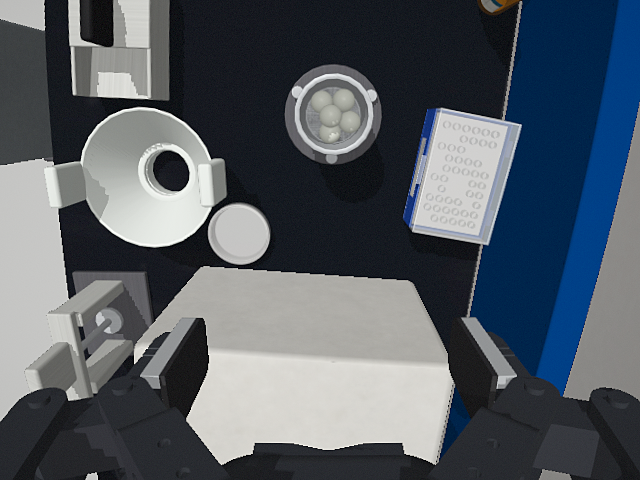

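View pics/jar26.png

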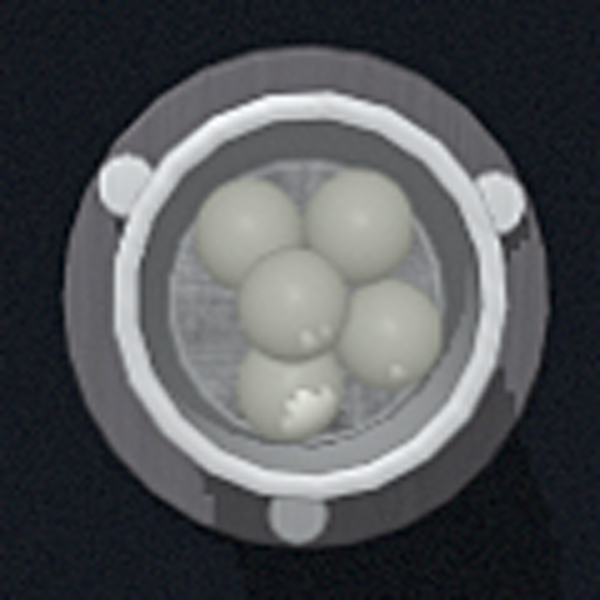

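View pics/s26.png

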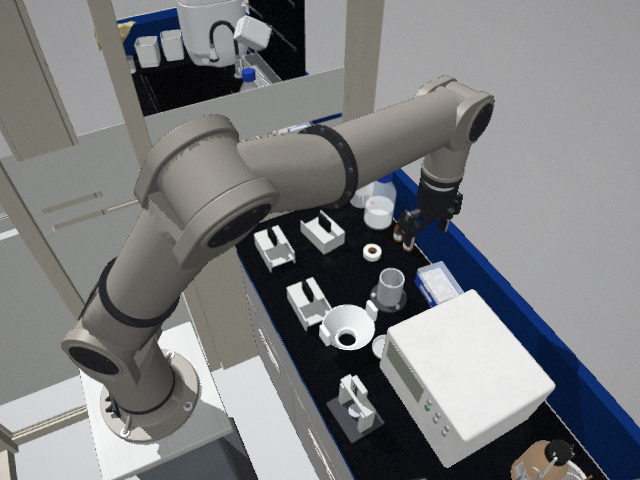

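```bash
python3 -c "
from station import bot
print(bot.hand_in())"
```

```text
the job is handed in; nothing more can be done
None
```

I emptied all three scoops through the funnel and stood them back upright. The funnel then went onto the bench, I checked the fill with the gauge, hung the gauge back up, and handed the job in at about 81 s. No verdict was reported.

**Last checks**
- **Balls:** the final wrist picture shows five balls in the jar, and I saw none loose anywhere. One could be hidden beneath the others. I did not look under the scoops' hoods afterwards. That they are empty rests on holding each at a 64° tilt and on noisy wrist-force readings.
- **Scoops and funnel:** all three scoops stand upright, with their fin tops at about 87 mm. The funnel stands on its spigot. In the last depth check its two tabs read about 7 mm apart in height, but the gripper partly hid the lower one. An earlier unobstructed check had them level.
- **Gauge check:** the bar rested on the rim for about 2 s at roughly 10 N, with its centre within about 2 mm of the jar's. I did not measure the foot's travel directly. The ball heights and the lighter wrist reading suggest it was pushed up well beyond 12 mm.
- **Gauge on its stand:** it hangs within about 1 mm of where it started.
- **Petri dish and tape:** neither was touched, and in the pictures neither appears to have moved.

**What went differently**
- My first pour, tipped towards the robot, stopped at 44° because of joint limits. I levelled the scoop and poured it sideways instead, and poured the other two that way.
- One emptied scoop now sits about 4 cm from where I set it down, probably the knock you mentioned. It is still upright.

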